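Register a panel blank on the stop board and lock it

ROBOT

A 7-joint arm with a two-finger parallel gripper is mounted at the origin on the work surface. World frame = base frame: x ahead of the robot, y to its left, z up, the work surface at z = 0. Lengths are in m, angles in rad, forces in N, time in s.
With the tool pointing down it reaches from about 0.4 to 0.85 m from the base axis. Payload 10.4 kg.
Tool frame: the origin (TCP) lies at the very end of the fingers, on their centre line; the grasp point (between the pads) lies r.grasp_offset behind it (r.grasp_offset is the distance from the TCP to the grasp point, in m); z points along the fingers, y is the direction in which the jaws open and shut (so a half turn about z gives the same grasp; the last joint's range is limited). The gripper opens to 87 mm and grips with 3 to 60 N. Pads are 19 mm wide; open, the fingers measure 117 mm over their backs; the gripper's body (75 mm by 190 mm) begins 51 mm behind the grasp point.
Start: joints at [-1.308, 0.332, -0.065, 1.46, 0.022, 1.35, -0.088], TCP at [0.176, 0.6, 0.223] pointing down, gripper open.
Joint ranges: [-2.6, 2.6], [-0.5, 2.12], [-1.47, 1.34], [0.16, 2.42], [-1.27, 4.41], [0.06, 2.06], [-2.6, 2.6]. Speed limits (rad/s): [2.22, 2.22, 2.79, 2.79, 3.14, 3.14, 3.14].

INTERFACE

Orientations are given as a unit quaternion [x, y, z, w].
In Python, from bench import read_state, cams, job, r gives the robot as it stands. The module is installed in compiled form; this text tells all that it offers.
- The arm moves only by the tool arm_command, never from a script. Its argument "increments" is a list of rows, each an object of numbers: "gripper": the opening in per cent of the stroke, from 0 (shut) to 100 (fully open); "dx", "dy", "dz": the shift along the tool's x, y, z in m; "spin": the turn about the tool's z in degrees. In form: [{"gripper": .., "dx": .., "dy": .., "dz": .., "spin": ..}, ...]. A call has exactly 8 rows; each row shifts and turns the commanded pose from where the row before left it, along the tool's axes as they then stand; what a row does not reach is not made up. A row lasts 1/8 s, in which the tool goes at most 62.5 mm and 10.7 degrees, less where a joint would pass 70% of its speed; a pose out of reach is approached as far as the arm can. A call with a gripper value outside its range is refused whole. The fingers move at their own pace and stop on an object; "grip_force" is the grip in N (left out, the last holds). Time passes only in rows, so rows that do not move let the fingers close, or fill a call up. It gives the time, the measured TCP pose, the force and the opening at its end, in the units of the state.
- read_state(): the state, without advancing time (a new reading comes with each control period).
- cams.camera(name): name is "side" or "top" or "wrist"; returns the picture (384x512x3 uint8, red, green, blue); there is no depth.
- cams.camera_info(name): a dict with "K" (3x3 intrinsics, pixels), "rvec" (rotation vector, rad) and "tvec" (3), from world to camera coordinates, as OpenCV has them. Camera axes: x right, y down, z forward; pixel columns grow to the right and rows downward; lengths in m; the calibration is good to about 2 mm. A picture is of the moment at which its call begins: read the wrist's pose just before it. camera_info takes no time and is no camera call; for the wrist camera it gives the pose at the moment of the call.
- job.close_job(): hands the job in, once; it reports no verdict.
The state is a dict: "time": time; "joint_positions": joint angles; "joint_vel": joint speeds; "joint_torque": joint torques, N m; "ee_pos": TCP position; "eef_rot": TCP orientation; "ft_force": force on the tool from outside, world axes, zero at the start; "torque": the same for the moment, N m; "width": finger opening in m.
Only numpy, scipy, OpenCV 4.12 (cv2) and the standard library are available. Lean on these libraries where they do the work, as an engineer would, in place of code of your own. Each camera call takes 0.05 s, during which the arm holds its last target.

TASK

Slide the large folded aluminium panel blank on the plywood stop board sideways and back until its edges are flush against both steel stops, then swing the dark hold-down arm over it all the way to its end stop by the black post. The work lamp hangs low over the board, so reach in under it with a tilted tool and do not bump it. Leave the other things on the desk where they are.

Things in the scene. Friction and masses are not known exactly. Their poses are not given: they have to be found in the camera images.
- jig: Stop board: fixed plywood 300 x 300 x 12 mm (x -155..145, y -145..155 mm). Origin: at desk height, below the middle of the seated panel's near edge; x away from the robot, y left. Rear stop: steel bar along y, face at x 110 (y -96..80). Side stop: steel bar along x, face at y -80 (x -100..110). Both stand 20 mm above the board's top; the other two sides are open.
- jig_corner (a point): Inner corner where the faces of the rear stop and the side stop meet, at the board's top (board frame 110, -80, 12 mm). Same axes as the board.
- panel: Large panel blank: folded aluminium pan, bottom up, 110 (own x) x 160 (own y) x 28 mm high, 0.3 to 0.55 kg, too wide to grip, lying loose and askew on the board; smooth, it slides easily (about 1 N on the board). Origin: centre of its underside. Seated, its centre is at board x 55, y 0 mm and its axes are along the board's.
- panel_corner (a point): The panel's lower far right corner (own frame x +55, y -80, z 0 mm), the one that goes into the corner of the stops.
- panel_near (a point): Middle of the panel's near side face (own frame x -55, y 0, z 14 mm), where it can be pushed towards the rear stop.
- lamp: Work lamp fixed to the board: grey cylinder, 80 mm diameter, 200 mm long, along the board's y; axis 210 mm above the desk at board x 10, y -100..100 mm. So its underside is 170 mm above the desk and it overhangs the seated panel's near edge by 30 mm towards the robot. A thin gooseneck holds it from behind (board x 138, y 0). Origin and axes as the board's.
- holddown (a joint): Hold-down arm's angle (rad), grows clockwise from above: the arm points 200 deg - q from the board's x (counter-clockwise). 0: open, towards the robot and outwards; 2.44: end stop, over the panel. Stays where left; about 3 N at the post moves it. Dark steel bar 20 x 12 mm, reaching 145 mm from its pivot, underside 44 mm above the desk, 4 mm clear of the panel.
- pivot (a point): Pivot axis of the hold-down arm (board frame -55, -118 mm), at the board's top.
- post_top (a point): Centre of the top of the black handle post on the hold-down arm: upright, 18 mm in diameter, 65 mm tall, from 56 to 121 mm above the desk, 50 mm from the pivot axis.
- spare: Bystander: a narrower aluminium pan, 50 x 160 x 28 mm, on the desk left of the board. Not the one to use. Origin: centre of its underside.
- tape: Bystander: black roll of tape, 104 mm in diameter, 48 mm high. Origin: centre of its underside.
- mug: Bystander: white mug, 95 mm high, 82 mm in diameter. Origin: centre of its underside.
- radio: Bystander: black hand radio standing upright, 60 x 34 mm, 200 mm high with its aerial. Origin: centre of its underside.
- torch: Bystander: black torch lying on the desk between the robot and the board, 155 mm long, 36 mm high. Origin: near its middle, at desk height.
- driver: Bystander: screwdriver lying on the desk. Origin: centre of its underside.
Things that resemble listed ones, but are neither listed nor needed, are in the scene too. Leave any pink look-alike of the panel alone.

How it is judged:
By the outcome, as a careful person would: the job done as asked, in the order asked, and still so for the second after the job is handed in, with the robot touching nothing.
It also fails if it takes over 67 s, if anything falls off the work surface, if the arm or the gripper's body presses on something with over 40 N, if the wrist force passes 120 N, or if a joint passes its speed limit or range.

## Working session

There is one attempt and no reset: what is moved stays moved. The work goes in short steps, Python scripts to look and compute and a tool call to move; the robot and the scene stay as the last step left them, time stands still between calls to the robot, and variables do not carry over. Pictures are saved under pics/ and viewed, and the job is handed in when it is done.

Besides the shell and the picture viewer there is one more tool, called after "Emit:" in YAML: its name, and indented under it one key for each argument. arm_command: Moves the arm, as the interface text tells. Its arguments: {"type":"object","properties":{"increments":{"type":"array","items":{"type":"object","properties":{"gripper":{"type":"number"},"dx":{"type":"number"},"dy":{"type":"number"},"dz":{"type":"number"},"spin":{"type":"number"}}}},"grip_force":{"type":"number"}},"required":["increments"]}

```bash
mkdir -p pics
python3 - <<'E'
from bench import read_state,cams,job,r
import cv2,numpy as np
s=read_state();print({k:np.round(v,3).tolist() for k,v in s.items()},r.grasp_offset)
for n in("side","top","wrist"):
    im=cams.camera(n);cv2.imwrite(f"pics/{n}0.png",im[:,:,::-1])
    i=cams.camera_info(n);R=cv2.Rodrigues(np.array(i["rvec"]))[0];print(n,np.round(i["K"],1).tolist(),"pos",-R.T@np.array(i["tvec"]).ravel(),"fwd",R[2])
E
```

```text
{'time': 0.0, 'joint_positions': [-1.308, 0.333, -0.065, 1.461, 0.022, 1.35, -0.089], 'joint_vel': [-0.0, -0.001, -0.0, -0.001, -0.0, -0.0, -0.0], 'joint_torque': [-0.0, -62.325, 0.025, -38.99, -0.061, 0.039, 0.0], 'ee_pos': [0.176, 0.599, 0.222], 'eef_rot': [0.142, 0.99, -0.001, -0.0], 'ft_force': [-0.43, -0.443, 0.245], 'torque': [0.004, 0.039, -0.001], 'width': 0.087} 0.0187
side [[372.8, 0.0, 258.4], [0.0, 372.8, 194.1], [0.0, 0.0, 1.0]] pos [ 0.33930741 -0.88095371  0.98393815] fwd [ 0.1161217   0.70899546 -0.69558694]
top [[438.8, 0.0, 253.8], [0.0, 438.8, 196.2], [0.0, 0.0, 1.0]] pos [0.23059418 0.00442386 1.43245178] fwd [ 0.18473242 -0.01822742 -0.98261981]
wrist [[290.7, 0.0, 253.2], [0.0, 290.7, 195.4], [0.0, 0.0, 1.0]] pos [0.10965241 0.61844638 0.38434844] fwd [ 0.24299    -0.07104651 -0.96742351]
```

View pics/side0.png

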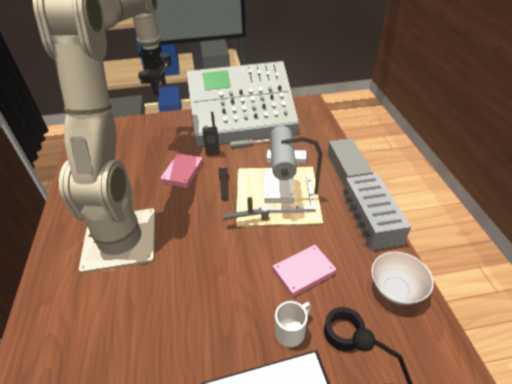

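View pics/top0.png

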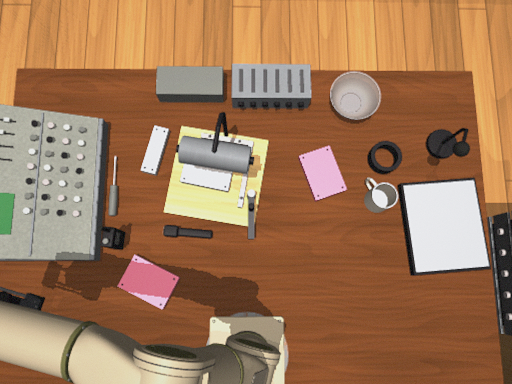

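View pics/wrist0.png

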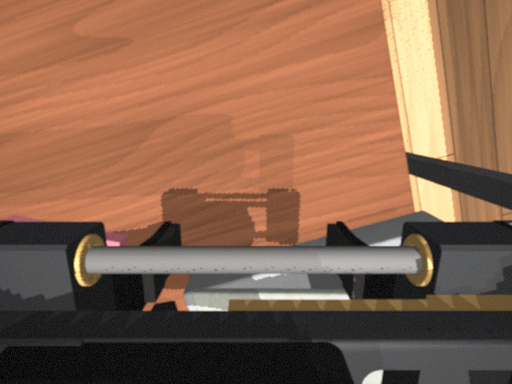

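The interface offers no tilt increment, so I'll have to see how the arm behaves at its reach limits. First I'll measure the board and the other parts.

```bash
cat > h.py <<'E'
import numpy as np,cv2
from bench import read_state,cams,job,r
from scipy.spatial.transform import Rotation as Rn
def cam(n):
    i=cams.camera_info(n);return np.array(i["K"]),cv2.Rodrigues(np.array(i["rvec"]))[0],np.array(i["tvec"]).ravel()
def ray(n,uv,z,c=None):
    K,R,t=c or cam(n);uv=np.atleast_2d(uv).astype(float)
    d=(np.linalg.inv(K)@np.c_[uv,np.ones(len(uv))].T).T@R;o=-R.T@t
    return o+d*((z-o[2])/d[:,2])[:,None]
def proj(n,P,c=None):
    K,R,t=c or cam(n);p=(K@(R@np.atleast_2d(P).T+t[:,None])).T;return p[:,:2]/p[:,2:]
def st():
    s=read_state();q=Rn.from_quat(s["eef_rot"]).as_matrix()
    print("t",round(s["time"],2),"pos",np.round(s["ee_pos"],4),"x",np.round(q[:,0],3),"y",np.round(q[:,1],3),"z",np.round(q[:,2],3),"j",np.round(s["joint_positions"],3),"F",np.round(s["ft_force"],2),"w",round(s["width"],4))
E
python3 - <<'E'
from h import *
im=cv2.imread("pics/top0.png")
h=cv2.cvtColor(im,cv2.COLOR_BGR2HSV)
m=cv2.inRange(h,(22,40,140),(35,200,255));m[:, :150]=0;m[:,285:]=0;m[:110]=0;m[240:]=0
m=cv2.morphologyEx(m,cv2.MORPH_OPEN,np.ones((2,2)))
pts=cv2.findNonZero(m);hull=cv2.convexHull(pts)[:,0]
print(cv2.approxPolyDP(hull,4,True)[:,0].tolist(), len(pts))
ap=cv2.approxPolyDP(hull,4,True)[:,0]
print(ray("top",ap,0.012)*1000)
c=im[110:250,140:290];cv2.imwrite("pics/c0.png",cv2.resize(c,None,fx=5,fy=4.2,interpolation=cv2.INTER_CUBIC)[:600])
s=cv2.imread("pics/side0.png")[110:240,200:340];cv2.imwrite("pics/c1.png",cv2.resize(s,None,fx=4.6,fy=4.6,interpolation=cv2.INTER_CUBIC))
E
```

```text
[[269, 142], [259, 204], [248, 226], [165, 213], [182, 127]] 3883
[[683.62955475 -73.69680789  12.        ]
 [471.43141469 -38.86780318  12.        ]
 [398.87082375  -2.71707059  12.        ]
 [441.62621283 267.72234969  12.        ]
 [735.6622479  220.50886805  12.        ]]
```

View pics/c0.png

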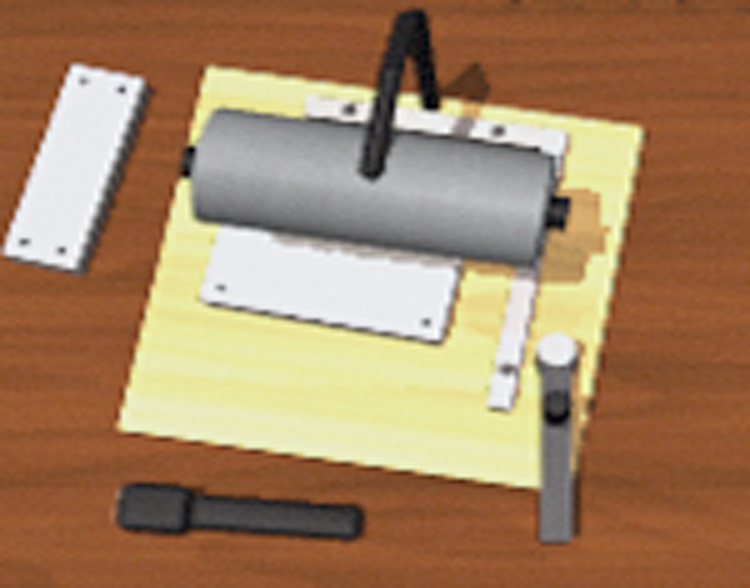

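View pics/c1.png

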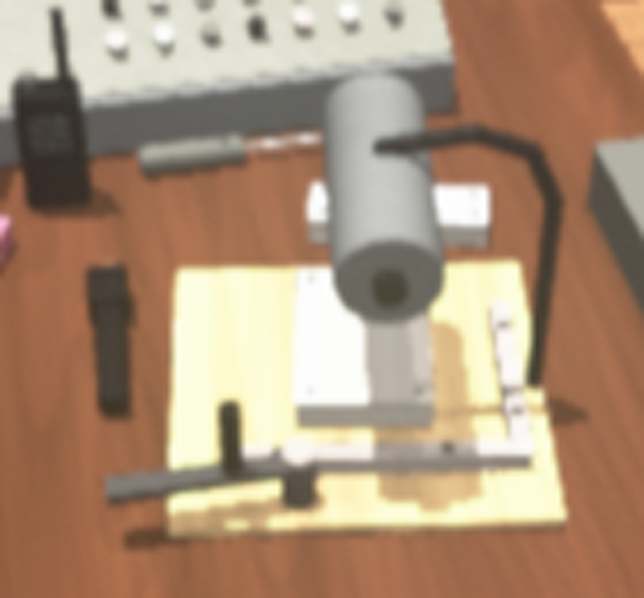

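```bash
cat >> h.py <<'E'
def fit(B,W):
    B=np.array(B,float);W=np.array(W,float);bc=B.mean(0);wc=W.mean(0)
    H=(B-bc).T@(W-wc);a=np.arctan2(H[0,1]-H[1,0],H[0,0]+H[1,1]);R=np.array([[np.cos(a),-np.sin(a)],[np.sin(a),np.cos(a)]])
    t=wc-R@bc;print("fit res",np.round((B@R.T+t-W),1).tolist());return R,t,a
E
python3 - <<'E'
from h import *
W=ray("top",[[269,142],[165,213],[182,127]],.012)[:,:2]*1000
R,t,a=fit([[145,-145],[-155,155],[145,155]],W);print("board",t,np.degrees(a))
tb=lambda w:(w[:,:2]*1000-t)@R
print("top panel NL NR Rside",tb(ray("top",[[180.4,181.4],[228.6,191],[232,173]],.04)))
# side crop: scale 4.6, offset 200,110
sc=lambda p:np.array(p)/4.6+[200,110]
print("side NL NR FR",tb(ray("side",sc([[300,268],[298,410],[432,408]]),.04)))
print("side board FL NL NR FR",tb(ray("side",sc([[520,262],[178,268],[170,535],[565,520]]),.012)))
print("stops side: corner outer ",tb(ray("side",sc([[530,450]]),.032)))
print("post top/ pivot", tb(ray("side",sc([[231,404]]),.121)),tb(ray("top",[[140+557/5,110+402/4.2]],.121)))
print("arm tip top",tb(ray("top",[[140+557/5,110+540/4.2]],.056)),"side",tb(ray("side",sc([[108,487]]),.05)))
E
```

```text
fit res [[1.8, -2.0], [-1.8, 2.5], [-0.0, -0.5]]
board [566.74491761  91.47471168] -9.623285144197432
top panel NL NR Rside [[-46.37133206 118.81703094]
 [-51.40282956 -40.54125165]
 [  9.35417037 -40.99680106]]
side NL NR FR [[-38.45275663 122.74947907]
 [-44.76415304 -48.57603801]
 [ 59.63843174 -50.09392268]]
side board FL NL NR FR [[ 155.21896402  156.48084672]
 [-144.9320789   160.1924791 ]
 [-143.67665764 -149.73324493]
 [ 152.90531672 -144.60972059]]
stops side: corner outer  [[131.67833719 -90.25852854]]
post top/ pivot [[ -94.02675932 -122.13639546]] [[-100.00935191 -122.40682856]]
arm tip top [[-192.20913251 -138.6962457 ]] side [[-187.70063777 -134.37923894]]
```

The target panel is the white 160 mm wide plate on the board under the lamp, at top (205,185) and side (280,185). The other candidates are the narrow white spare at top (155,150) and two pink ones at (322,172) and (150,280), and none of those fit. The panel needs about +48 mm in x and −39 mm in y in the board frame. Next I'll raise the tool high and test what happens at the limits.

Emit:
arm_command:
  increments:
    - {"dz":-0.06,"gripper":0}
    - {"dz":-0.06,"gripper":0}
    - {"dz":-0.06,"gripper":0}
    - {"dz":-0.06,"gripper":0}
    - {"dz":-0.06,"gripper":0}
    - {"dz":-0.06,"gripper":0}
    - {"dz":-0.06,"gripper":0}
    - {"dz":-0.06,"gripper":0}

```text
validation failed for argument at $.in...
```

```bash
python3 -c "
from h import *
st()"
```

```text
t 0.15 pos [0.1761 0.5994 0.222 ] x [-0.959  0.282 -0.   ] y [ 0.282  0.959 -0.001] z [-0.    -0.001 -1.   ] j [-1.308  0.333 -0.065  1.461  0.022  1.35  -0.089] F [ 0.03 -0.47  0.24] w 0.0869
```

Emit:
arm_command:
  increments:
    - {"gripper":0,"dx":0,"dy":0,"dz":-0.06,"spin":0}
    - {"gripper":0,"dx":0,"dy":0,"dz":-0.06,"spin":0}
    - {"gripper":0,"dx":0,"dy":0,"dz":-0.06,"spin":0}
    - {"gripper":0,"dx":0,"dy":0,"dz":-0.06,"spin":0}
    - {"gripper":0,"dx":0,"dy":0,"dz":-0.06,"spin":0}
    - {"gripper":0,"dx":0,"dy":0,"dz":-0.06,"spin":0}
    - {"gripper":0,"dx":0,"dy":0,"dz":-0.06,"spin":0}
    - {"gripper":0,"dx":0,"dy":0,"dz":-0.06,"spin":0}

```text
time: 1.15
ee_pos: [0.1687, 0.5695, 0.603]
eef_rot: [0.144, 0.988, 0.048, 0.006]
ft_force: [-0.3, -0.4, 0.8]
width: 0.0153
```

```bash
python3 -c "
from h import *
st()"
```

```text
t 1.15 pos [0.1687 0.5695 0.603 ] x [-0.959  0.285  0.001] y [0.284 0.954 0.097] z [ 0.026  0.093 -0.995] j [-1.564  0.348  0.383  0.657 -0.154  2.058 -0.005] F [-0.34 -0.39  0.76] w 0.0153
```

Emit:
arm_command:
  increments:
    - {"gripper":0,"dx":-0.045,"dy":-0.036,"dz":0,"spin":0}
    - {"gripper":0,"dx":-0.045,"dy":-0.036,"dz":0,"spin":0}
    - {"gripper":0,"dx":-0.045,"dy":-0.036,"dz":0,"spin":0}
    - {"gripper":0,"dx":-0.045,"dy":-0.036,"dz":0,"spin":0}
    - {"gripper":0,"dx":-0.045,"dy":-0.036,"dz":0,"spin":0}
    - {"gripper":0,"dx":-0.045,"dy":-0.036,"dz":0,"spin":0}
    - {"gripper":0,"dx":-0.045,"dy":-0.036,"dz":0,"spin":0}
    - {"gripper":0,"dx":-0.045,"dy":-0.036,"dz":0,"spin":0}

```text
time: 2.15
ee_pos: [0.433, 0.1901, 0.574]
eef_rot: [0.144, 0.988, 0.048, 0.006]
ft_force: [0.5, 1.0, -0.6]
width: -0.0002
```

```bash
python3 -c "
from h import *
st()"
```

```text
t 2.15 pos [0.433  0.1901 0.574 ] x [-0.959  0.284  0.002] y [0.283 0.954 0.097] z [ 0.025  0.093 -0.995] j [-1.181 -0.01   0.727  1.118 -0.072  1.966  0.799] F [ 0.46  1.05 -0.62] w -0.0002
```

Emit:
arm_command:
  increments:
    - {"gripper":0,"dx":-0.01,"dy":-0.02,"dz":-0.04,"spin":0}
    - {"gripper":0,"dx":-0.01,"dy":-0.02,"dz":-0.04,"spin":0}
    - {"gripper":0,"dx":-0.01,"dy":-0.02,"dz":-0.04,"spin":0}
    - {"gripper":0,"dx":-0.01,"dy":-0.02,"dz":-0.04,"spin":0}
    - {"gripper":0,"dx":0,"dy":0,"dz":-0.05,"spin":0}
    - {"gripper":0,"dx":0,"dy":0,"dz":-0.05,"spin":0}
    - {"gripper":0,"dx":0,"dy":0,"dz":-0.05,"spin":0}
    - {"gripper":0,"dx":0,"dy":0,"dz":-0.05,"spin":0}

```text
time: 3.15
ee_pos: [0.4107, 0.0822, 0.7163]
eef_rot: [0.148, 0.977, 0.102, 0.116]
ft_force: [0.6, 0.5, 0.4]
width: 0.0005
```

```bash
python3 -c "
from h import *
st()"
```

```text
t 3.15 pos [0.4107 0.0822 0.7163] x [-0.929  0.312 -0.196] y [0.265 0.935 0.234] z [ 0.257  0.166 -0.952] j [-0.14  -0.062 -0.066  0.851 -0.129  2.058  0.986] F [0.65 0.49 0.43] w 0.0005
```

Emit:
arm_command:
  increments:
    - {"gripper":0,"dx":-0.019,"dy":-0.016,"dz":-0.052,"spin":0}
    - {"gripper":0,"dx":-0.019,"dy":-0.016,"dz":-0.052,"spin":0}
    - {"gripper":0,"dx":-0.019,"dy":-0.016,"dz":-0.052,"spin":0}
    - {"gripper":0,"dx":-0.019,"dy":-0.016,"dz":-0.052,"spin":0}
    - {"gripper":0,"dx":-0.019,"dy":-0.016,"dz":-0.052,"spin":0}
    - {"gripper":0,"dx":-0.019,"dy":-0.016,"dz":-0.052,"spin":0}
    - {"gripper":0,"dx":-0.019,"dy":-0.016,"dz":-0.052,"spin":0}
    - {"gripper":0,"dx":-0.019,"dy":-0.016,"dz":-0.052,"spin":0}

```text
time: 4.15
ee_pos: [0.3826, -0.1351, 0.8373]
eef_rot: [0.159, 0.936, 0.144, 0.28]
ft_force: [-0.9, 0.0, 0.5]
width: 0.0004
```

```bash
cat >> h.py <<'E'
def w2t(d):
    q=Rn.from_quat(read_state()["eef_rot"]).as_matrix();return np.round(q.T@np.array(d,float),4)
E
python3 -c "
from h import *
st();print(w2t([0,0,1]),w2t([.986,-.167,0]))"
```

```text
t 4.15 pos [ 0.3826 -0.1351  0.8373] x [-0.792  0.379 -0.479] y [0.217 0.908 0.358] z [ 0.57   0.18  -0.801] j [-0.89  -0.207  0.97   0.608 -0.09   2.058  1.289] F [-0.94  0.02  0.45] w 0.0004
[-0.479   0.3582 -0.8014] [-0.8442  0.0627  0.5325]
```

Emit:
arm_command:
  increments:
    - {"gripper":0,"dx":-0.0056,"dy":-0.0315,"dz":0.0042,"spin":0}
    - {"gripper":0,"dx":-0.0056,"dy":-0.0315,"dz":0.0042,"spin":0}
    - {"gripper":0,"dx":-0.0056,"dy":-0.0315,"dz":0.0042,"spin":0}
    - {"gripper":0,"dx":-0.0056,"dy":-0.0315,"dz":0.0042,"spin":0}
    - {"gripper":0,"dx":-0.0056,"dy":-0.0315,"dz":0.0042,"spin":0}
    - {"gripper":0,"dx":-0.0056,"dy":-0.0315,"dz":0.0042,"spin":0}
    - {"gripper":0,"dx":-0.0056,"dy":-0.0315,"dz":0.0042,"spin":0}
    - {"gripper":0,"dx":-0.0056,"dy":-0.0315,"dz":0.0042,"spin":0}

```text
time: 5.15
ee_pos: [0.3825, -0.3758, 0.7403]
eef_rot: [0.16, 0.936, 0.144, 0.28]
ft_force: [-0.4, 0.3, 0.1]
width: 0.0005
```

```bash
python3 -c "
from h import *
st();print(w2t([0,0,1]),w2t([.986,-.167,0]))"
```

```text
t 5.15 pos [ 0.3825 -0.3758  0.7403] x [-0.792  0.38  -0.477] y [0.219 0.907 0.359] z [ 0.569  0.18  -0.802] j [-1.262 -0.5    1.322  0.629  0.224  2.022  1.572] F [-0.42  0.29  0.11] w 0.0005
[-0.4772  0.3588 -0.8022] [-0.8448  0.0644  0.5313]
```

Emit:
arm_command:
  increments:
    - {"gripper":0,"dx":-0.0247,"dy":-0.029,"dz":-0.0232,"spin":0}
    - {"gripper":0,"dx":-0.0247,"dy":-0.029,"dz":-0.0232,"spin":0}
    - {"gripper":0,"dx":-0.0247,"dy":-0.029,"dz":-0.0232,"spin":0}
    - {"gripper":0,"dx":-0.0247,"dy":-0.029,"dz":-0.0232,"spin":0}
    - {"gripper":0,"dx":0,"dy":0,"dz":0,"spin":0}
    - {"gripper":0,"dx":0,"dy":0,"dz":0,"spin":0}
    - {"gripper":0,"dx":0,"dy":0,"dz":0,"spin":0}
    - {"gripper":0,"dx":0,"dy":0,"dz":0,"spin":0}

```text
time: 6.15
ee_pos: [0.3443, -0.4234, 0.7739]
eef_rot: [0.175, 0.926, 0.103, 0.318]
ft_force: [-0.0, -0.4, -0.1]
width: 0.0006
```

```bash
python3 -c "
from h import *
st();print(w2t([0,0,1]),w2t([.986,-.167,0]))"
```

```text
t 6.15 pos [ 0.3443 -0.4234  0.7739] x [-0.736  0.39  -0.552] y [0.26  0.917 0.302] z [ 0.625  0.079 -0.777] j [-1.281 -0.499  1.339  0.482  0.319  2.058  1.651] F [-0.02 -0.4  -0.06] w 0.0006
[-0.5525  0.302  -0.7769] [-0.7914  0.1028  0.6027]
```

Emit:
arm_command:
  increments:
    - {"gripper":0,"dx":-0.0267,"dy":-0.0307,"dz":-0.0187,"spin":0}
    - {"gripper":0,"dx":-0.0267,"dy":-0.0307,"dz":-0.0187,"spin":0}
    - {"gripper":0,"dx":-0.0267,"dy":-0.0307,"dz":-0.0187,"spin":0}
    - {"gripper":0,"dx":-0.0267,"dy":-0.0307,"dz":-0.0187,"spin":0}
    - {"gripper":0,"dx":-0.0267,"dy":-0.0307,"dz":-0.0187,"spin":0}
    - {"gripper":0,"dx":-0.0267,"dy":-0.0307,"dz":-0.0187,"spin":0}
    - {"gripper":0,"dx":0,"dy":0,"dz":0,"spin":0}
    - {"gripper":0,"dx":0,"dy":0,"dz":0,"spin":0}

```text
time: 7.15
ee_pos: [0.3025, -0.4889, 0.8176]
eef_rot: [0.201, 0.904, 0.034, 0.375]
ft_force: [1.1, 0.0, -0.1]
width: 0.0003
```

```bash
python3 -c "
from h import *
st();print(w2t([0,0,1]),w2t([.986,-.167,0]))"
```

```text
t 7.15 pos [ 0.3025 -0.4889  0.8176] x [-0.638  0.389 -0.664] y [0.338 0.917 0.212] z [ 0.692 -0.089 -0.716] j [-1.351 -0.499  1.338  0.276  0.521  2.058  1.767] F [ 1.12  0.02 -0.05] w 0.0003
[-0.6645  0.2124 -0.7165] [-0.6939  0.1806  0.6971]
```

```bash
python3 - <<'E'
from h import *
for n in("top","side"):
    im=cv2.imread(f"pics/{n}0.png");h=cv2.cvtColor(im,cv2.COLOR_BGR2HSV)
    m=cv2.inRange(h,(20,25,150),(38,255,255))
    k,l,s,c=cv2.connectedComponentsWithStats(m)
    b=(230,190) if 0 else None
    x0,x1,y0,y1=(155,280,115,235) if n=="top" else (225,335,155,235)
    mm=np.zeros_like(m);mm[y0:y1,x0:x1]=m[y0:y1,x0:x1]
    v=im.copy();v[mm>0]=(0,0,255)
    cr=v[y0-5:y1+5,x0-5:x1+5];cv2.imwrite(f"pics/m_{n}.png",cv2.resize(cr,None,fx=4.5,fy=4.5,interpolation=cv2.INTER_NEAREST))
E
python3 - <<'E'
import cv2,numpy as np
a=cv2.imread("pics/m_top.png");b=cv2.imread("pics/m_side.png");print(a.shape,b.shape)
E
```

```text
(585, 608, 3) (405, 540, 3)
```

View pics/m_top.png

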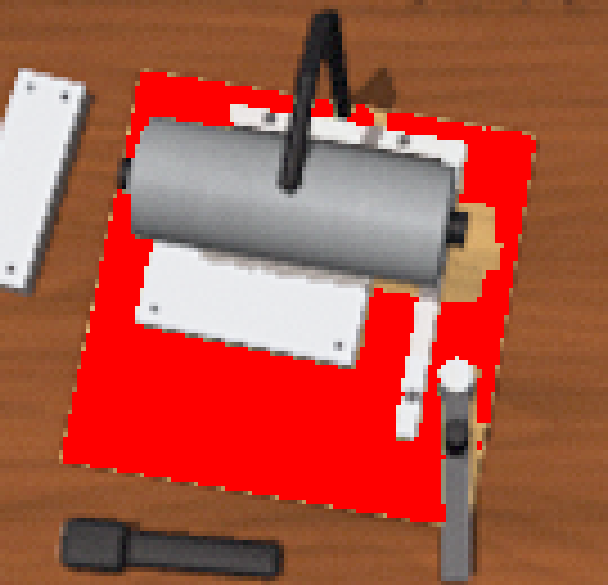

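View pics/m_side.png

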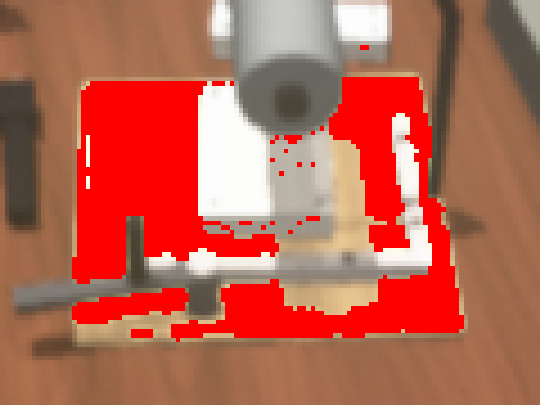

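Run:
```python
from h import *
T=lambda p:np.array(p,float)/4.5-0.5+[150,110]
S=lambda p:np.array(p,float)/4.5-0.5+[220,150]
wt=ray("top",T([[141,70],[537,134],[62,463]]),.012)[:,:2]*1000
ws=ray("side",S([[420,75],[82,80],[73,345],[466,335]]),.012)[:,:2]*1000
B1=[[145,155],[145,-145],[-155,155]];B2=[[145,155],[-155,155],[-155,-145],[145,-145]]
for B,W in((B1,wt),(B2,ws),(B1+B2,np.r_[wt,ws])):
    R,t,a=fit(B,W);print(t,np.degrees(a))
tb=lambda w:np.round((w[:,:2]*1000-t)@R,1)
print("top panel NL NR Rside Lside",tb(ray("top",T([[136,322],[353,366],[368,287],[154,245]]),.04)))
print("side NR FR (top), NL",tb(ray("side",S([[198,215],[332,213],[198,82]]),.04)))
print("spare",ray("top",[[155,150]],.028)[:,:2],"radio",ray("top",[[118,246]],0)[:,:2],"torch",ray("top",[[170,231],[212,233]],.02)[:,:2])
np.savez("board.npz",R=R,t=t)
for b in([-60,145],[0,130],[-120,145],[0,0]):print(b,R@np.array(b)+t)
```

```text
fit res [[-1.3, -0.5], [-0.3, 1.3], [1.6, -0.8]]
[573.17945929  94.58575343] -9.289503602026887
fit res [[-2.3, -4.3], [1.1, -8.6], [1.3, 7.1], [-0.1, 5.7]]
[574.81350454  92.68831556] -9.88522430459947
fit res [[0.3, -2.3], [-0.3, -0.3], [3.4, -1.1], [-3.7, -2.4], [-0.7, -8.3], [1.1, 7.1], [0.0, 7.3]]
[574.02705829  93.63161489] -9.584546857115278
top panel NL NR Rside Lside [[-52.4 117.9]
 [-58.1 -41.7]
 [  1.2 -42.2]
 [  6.  116.2]]
side NR FR (top), NL [[-56.  -42.2]
 [ 51.3 -43.9]
 [-51.8 123. ]]
spare [[0.64985801 0.30498027]] radio [[0.33559598 0.41773561]] torch [[0.3819449  0.24819987]
 [0.3753652  0.11322059]]
[-60, 145] [539.00750685 246.59772557]
[0, 130] [595.67242352 221.81694231]
[-120, 145] [479.84504805 256.58789414]
[0, 0] [574.02705829  93.63161489]
```

```bash
cat >> h.py <<'E'
def bd(dx,dy,dz,spin=0):
    """board-frame delta mm -> tool m (after extra spin)"""
    R=np.load("board.npz")["R"];w=np.r_[R@np.array([dx,dy],float),dz]/1000
    q=(Rn.from_quat(read_state()["eef_rot"])*Rn.from_euler("z",spin,degrees=True)).as_matrix();return np.round(q.T@w,4)
def tip():
    b=np.load("board.npz");p=np.array(read_state()["ee_pos"])*1000;print("tip board",np.round(np.r_[(p[:2]-b["t"])@b["R"],p[2]],1),end=" ")
    q=Rn.from_quat(read_state()["eef_rot"]).as_matrix();z=q[:,2].copy();z[:2]=z[:2]@b["R"];y=q[:,1].copy();y[:2]=y[:2]@b["R"];print("z_b",np.round(z,3),"y_b",np.round(y,3))
E
python3 - <<'E'
from h import *
q=(Rn.from_quat(read_state()["eef_rot"])*Rn.from_euler("z",-17.7,degrees=True)).as_matrix();print(q)
print(q.T@np.array([.15,.75,-.5])/16)
E
```

```text
[[-7.10510190e-01  1.28489705e-01  6.91856680e-01]
 [ 9.22723424e-02  9.91710795e-01 -8.94176347e-02]
 [-6.97610984e-01  3.07095952e-04 -7.16476671e-01]]
[0.01946458 0.04768144 0.0246846 ]
```

Emit:
arm_command:
  increments:
    - {"gripper":0,"dx":0,"dy":0,"dz":0.01,"spin":-8.85}
    - {"gripper":0,"dx":0,"dy":0,"dz":0.01,"spin":-8.85}
    - {"gripper":0,"dx":0.019,"dy":0.048,"dz":0.025,"spin":0}
    - {"gripper":0,"dx":0.019,"dy":0.048,"dz":0.025,"spin":0}
    - {"gripper":0,"dx":0.019,"dy":0.048,"dz":0.025,"spin":0}
    - {"gripper":0,"dx":0.019,"dy":0.048,"dz":0.025,"spin":0}
    - {"gripper":0,"dx":0.019,"dy":0.048,"dz":0.025,"spin":0}
    - {"gripper":0,"dx":0.019,"dy":0.048,"dz":0.025,"spin":0}

```text
time: 8.15
ee_pos: [0.3482, -0.3118, 0.6956]
eef_rot: [0.05, 0.922, -0.031, 0.383]
ft_force: [-0.7, 1.3, 0.7]
width: 0.0002
```

```bash
python3 -c "
from h import *
st();tip();import numpy as np
print(w2t((np.array([.45,.26,.3])-read_state()['ee_pos'])))"
```

```text
t 8.15 pos [ 0.3482 -0.3118  0.6956] x [-0.701  0.068 -0.71 ] y [ 0.115  0.993 -0.018] z [ 0.704 -0.094 -0.704] j [-0.053 -0.491  0.531  1.333 -0.03   1.492  1.973] F [-0.67  1.34  0.7 ] w 0.0002
tip board [-155.2 -437.4  695.6] z_b [ 0.71   0.024 -0.704] y_b [-0.052  0.998 -0.018]
[0.2485 0.5868 0.2963]
```

Emit:
arm_command:
  increments:
    - {"gripper":0,"dx":0.0207,"dy":0.049,"dz":0.0247,"spin":0}
    - {"gripper":0,"dx":0.0207,"dy":0.049,"dz":0.0247,"spin":0}
    - {"gripper":0,"dx":0.0207,"dy":0.049,"dz":0.0247,"spin":0}
    - {"gripper":0,"dx":0.0207,"dy":0.049,"dz":0.0247,"spin":0}
    - {"gripper":0,"dx":0.0207,"dy":0.049,"dz":0.0247,"spin":0}
    - {"gripper":0,"dx":0.0207,"dy":0.049,"dz":0.0247,"spin":0}
    - {"gripper":0,"dx":0.0207,"dy":0.049,"dz":0.0247,"spin":0}
    - {"gripper":0,"dx":0.0207,"dy":0.049,"dz":0.0247,"spin":0}

```text
time: 9.15
ee_pos: [0.4058, -0.1944, 0.5905]
eef_rot: [0.045, 0.926, -0.012, 0.375]
ft_force: [0.3, 0.5, 0.0]
width: 0.0003
```

```bash
python3 -c "
from h import *
st();tip();import numpy as np
print(w2t((np.array([.45,.26,.3])-read_state()['ee_pos'])))"
```

```text
t 9.15 pos [ 0.4058 -0.1944  0.5905] x [-0.715  0.074 -0.695] y [0.092 0.996 0.011] z [ 0.693 -0.056 -0.719] j [ 0.724 -0.499 -0.046  1.669 -0.437  1.318  2.116] F [0.28 0.47 0.04] w 0.0003
tip board [-117.9 -312.   590.5] z_b [ 0.693  0.06  -0.719] y_b [-0.075  0.997  0.011]
[0.2039 0.4533 0.2138]
```

```bash
python3 -c "
from h import *
import numpy as np
print(w2t((np.array([.51,.1,.45])-read_state()['ee_pos']))/7)"
```

```text
[0.00641429 0.04302857 0.02237143]
```

Emit:
arm_command:
  increments:
    - {"gripper":0,"dx":0.0064,"dy":0.043,"dz":0.0224,"spin":0}
    - {"gripper":0,"dx":0.0064,"dy":0.043,"dz":0.0224,"spin":0}
    - {"gripper":0,"dx":0.0064,"dy":0.043,"dz":0.0224,"spin":0}
    - {"gripper":0,"dx":0.0064,"dy":0.043,"dz":0.0224,"spin":0}
    - {"gripper":0,"dx":0.0064,"dy":0.043,"dz":0.0224,"spin":0}
    - {"gripper":0,"dx":0.0064,"dy":0.043,"dz":0.0224,"spin":0}
    - {"gripper":0,"dx":0.0064,"dy":0.043,"dz":0.0224,"spin":0}
    - {"gripper":0,"dx":0,"dy":0,"dz":0,"spin":0}

```text
time: 10.15
ee_pos: [0.525, 0.0616, 0.4678]
eef_rot: [0.038, 0.933, -0.003, 0.358]
ft_force: [-0.1, -0.9, 0.9]
width: 0.0002
```

```bash
python3 -c "
from h import *
st();tip();import numpy as np
print(w2t((np.array([.5,.245,.22])-read_state()['ee_pos']))/8)"
```

```text
t 10.15 pos [0.525  0.0616 0.4678] x [-0.741  0.069 -0.668] y [0.072 0.997 0.022] z [ 0.668 -0.032 -0.743] j [ 0.363 -0.463 -0.472  1.853 -0.093  0.979  1.369] F [-0.06 -0.91  0.86] w 0.0002
tip board [-43.  -39.8 467.8] z_b [ 0.664  0.08  -0.743] y_b [-0.095  0.995  0.022]
[0.0246    0.0219375 0.0202125]
```

Emit:
arm_command:
  increments:
    - {"gripper":0,"dx":0.0246,"dy":0.022,"dz":0.0202,"spin":0}
    - {"gripper":0,"dx":0.0246,"dy":0.022,"dz":0.0202,"spin":0}
    - {"gripper":0,"dx":0.0246,"dy":0.022,"dz":0.0202,"spin":0}
    - {"gripper":0,"dx":0.0246,"dy":0.022,"dz":0.0202,"spin":0}
    - {"gripper":0,"dx":0.0246,"dy":0.022,"dz":0.0202,"spin":0}
    - {"gripper":0,"dx":0.0246,"dy":0.022,"dz":0.0202,"spin":0}
    - {"gripper":0,"dx":0.0246,"dy":0.022,"dz":0.0202,"spin":0}
    - {"gripper":0,"dx":0.0246,"dy":0.022,"dz":0.0202,"spin":0}

```text
time: 11.15
ee_pos: [0.5021, 0.2423, 0.2222]
eef_rot: [0.041, 0.932, -0.003, 0.36]
ft_force: [1.6, -0.6, 0.9]
width: 0.0001
```

```bash
python3 -c "
from h import *
st();tip();import numpy as np
print(bd(0,0,100),bd(100,0,0),bd(0,100,0))
cv2.imwrite('pics/s1.png',cams.camera('side')[:,:,::-1])"
```

```text
t 11.15 pos [0.5021 0.2423 0.2222] x [-0.738  0.074 -0.671] y [0.078 0.997 0.024] z [ 0.671 -0.035 -0.741] j [ 0.651 -0.421 -1.271  2.147  0.156  0.563  0.663] F [ 1.58 -0.59  0.89] w 0.0001
tip board [-95.7 134.6 222.2] z_b [ 0.667  0.077 -0.741] y_b [-0.089  0.996  0.024]
[-0.0671  0.0024 -0.0741] [-0.0739 -0.0089  0.0667] [-0.005   0.0996  0.0077]
```

View pics/s1.png

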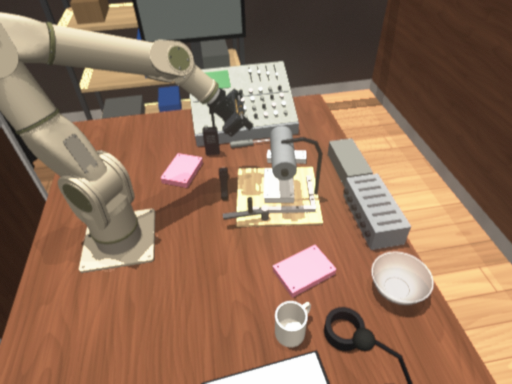

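```bash
python3 -c "
from h import *
print(bd(40,5,-170)/5,bd(56,0,-24)/3)"
```

```text
[ 0.01676 -0.0005   0.03066] [-0.00846667 -0.00193333  0.01836667]
```

Emit:
arm_command:
  increments:
    - {"gripper":0,"dx":0.0168,"dy":-0.0005,"dz":0.0307,"spin":0}
    - {"gripper":0,"dx":0.0168,"dy":-0.0005,"dz":0.0307,"spin":0}
    - {"gripper":0,"dx":0.0168,"dy":-0.0005,"dz":0.0307,"spin":0}
    - {"gripper":0,"dx":0.0168,"dy":-0.0005,"dz":0.0307,"spin":0}
    - {"gripper":0,"dx":0.0168,"dy":-0.0005,"dz":0.0307,"spin":0}
    - {"gripper":0,"dx":-0.0085,"dy":-0.0019,"dz":0.0184,"spin":0}
    - {"gripper":0,"dx":-0.0085,"dy":-0.0019,"dz":0.0184,"spin":0}
    - {"gripper":0,"dx":-0.0085,"dy":-0.0019,"dz":0.0184,"spin":0}

```text
time: 12.2
ee_pos: [0.4956, 0.1876, 0.0997]
eef_rot: [0.034, 0.947, -0.005, 0.32]
ft_force: [-0.0, -1.1, -0.3]
width: 0.0006
```

```bash
python3 -c "
from h import *
st();tip();import numpy as np
print(bd(0,0,100),bd(100,0,0),bd(0,100,0))
im=np.vstack([cams.camera('side')[120:240,200:350],cams.camera('top')[110:230,140:290]])
cv2.imwrite('pics/s2.png',cv2.resize(im[:,:,::-1],None,fx=2.5,fy=2.5,interpolation=cv2.INTER_CUBIC))
cv2.imwrite('pics/w2.png',cams.camera('wrist')[:,:,::-1])"
```

```text
t 12.2 pos [0.4956 0.1876 0.0997] x [-0.793  0.061 -0.606] y [0.067 0.998 0.012] z [ 0.605 -0.031 -0.796] j [ 0.766  0.015 -1.459  2.3    0.968  0.538  0.031] F [-0.05 -1.08 -0.26] w 0.0006
tip board [-93.   79.6  99.7] z_b [ 0.602  0.07  -0.796] y_b [-0.1    0.995  0.012]
[-0.0606  0.0012 -0.0796] [-0.0792 -0.01    0.0602] [-0.0072  0.0995  0.007 ]
```

View pics/s2.png

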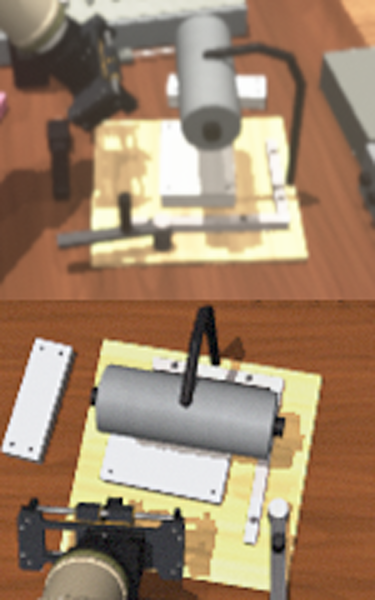

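View pics/w2.png

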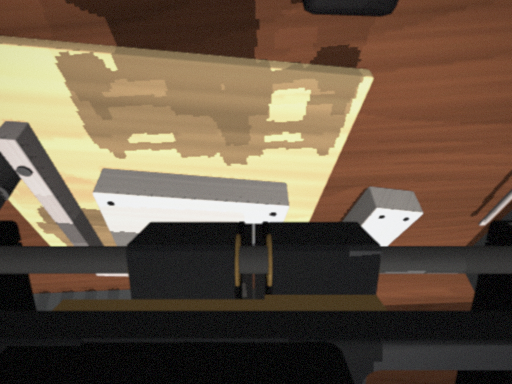

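```bash
python3 -c "
from h import *
print(w2t([0,0,.25])/5,w2t([0,-.16,0])/3)"
```

```text
[-0.02998  0.00092 -0.04   ] [-0.0034     -0.0532      0.00133333]
```

Emit:
arm_command:
  increments:
    - {"gripper":0,"dx":-0.03,"dy":0,"dz":-0.04,"spin":0}
    - {"gripper":0,"dx":-0.03,"dy":0,"dz":-0.04,"spin":0}
    - {"gripper":0,"dx":-0.03,"dy":0,"dz":-0.04,"spin":0}
    - {"gripper":0,"dx":-0.03,"dy":0,"dz":-0.04,"spin":0}
    - {"gripper":0,"dx":-0.03,"dy":0,"dz":-0.04,"spin":0}
    - {"gripper":0,"dx":-0.0034,"dy":-0.0532,"dz":0.0013,"spin":0}
    - {"gripper":0,"dx":-0.0034,"dy":-0.0532,"dz":0.0013,"spin":0}
    - {"gripper":0,"dx":-0.0034,"dy":-0.0532,"dz":0.0013,"spin":0}

```text
time: 13.35
ee_pos: [0.4921, 0.0203, 0.3077]
eef_rot: [0.035, 0.949, -0.019, 0.312]
ft_force: [0.7, 0.1, 1.1]
width: 0.0007
```

```bash
python3 -c "
from h import *
st();tip();print(w2t(np.array([.55,-.45,.38])-read_state()['ee_pos'])/8)"
```

```text
t 13.35 pos [0.4921 0.0203 0.3077] x [-0.803  0.055 -0.593] y [ 0.079  0.997 -0.015] z [ 0.591 -0.059 -0.805] j [ 0.23  -0.466 -0.373  2.158 -0.017  0.801  1.345] F [0.73 0.14 1.1 ] w 0.0007
tip board [-68.6 -85.9 307.7] z_b [ 0.592  0.04  -0.805] y_b [-0.088  0.996 -0.015]
[-0.0143875 -0.0581625  0.0004625]
```

```bash
python3 -c "
from h import *
print(bd(-45,124,-100)/4,bd(0,0,-100)/3)"
```

```text
[0.021375 0.03225  0.0147  ] [0.01976667 0.0005     0.02683333]
```

Emit:
arm_command:
  increments:
    - {"gripper":0,"dx":0.0214,"dy":0.0322,"dz":0.0147,"spin":0}
    - {"gripper":0,"dx":0.0214,"dy":0.0322,"dz":0.0147,"spin":0}
    - {"gripper":0,"dx":0.0214,"dy":0.0322,"dz":0.0147,"spin":0}
    - {"gripper":0,"dx":0.0214,"dy":0.0322,"dz":0.0147,"spin":0}
    - {"gripper":0,"dx":0.0198,"dy":0.0005,"dz":0.0268,"spin":0}
    - {"gripper":0,"dx":0.0198,"dy":0.0005,"dz":0.0268,"spin":0}
    - {"gripper":0,"dx":0.0198,"dy":0.0005,"dz":0.0268,"spin":0}
    - {"gripper":0,"dx":0,"dy":0,"dz":0,"spin":0}

```text
time: 14.35
ee_pos: [0.4663, 0.147, 0.1029]
eef_rot: [0.037, 0.951, -0.024, 0.307]
ft_force: [-1.3, -0.6, 0.3]
width: 0.0005
```

```bash
python3 -c "
from h import *
st();tip()"
```

```text
t 14.35 pos [0.4663 0.147  0.1029] x [-0.808  0.055 -0.586] y [ 0.084  0.996 -0.022] z [ 0.583 -0.067 -0.81 ] j [ 0.657 -0.266 -1.242  2.368  0.407  0.416  0.521] F [-1.32 -0.6   0.31] w 0.0005
tip board [-115.1   34.6  102.9] z_b [ 0.586  0.031 -0.81 ] y_b [-0.083  0.996 -0.022]
```

```bash
python3 -c "
from h import *
print(bd(38,3,-76)/6)"
```

```text
[0.00228333 0.00025    0.01398333]
```

Emit:
arm_command:
  increments:
    - {"gripper":0,"dx":0.0023,"dy":0.0003,"dz":0.014,"spin":0}
    - {"gripper":0,"dx":0.0023,"dy":0.0003,"dz":0.014,"spin":0}
    - {"gripper":0,"dx":0.0023,"dy":0.0003,"dz":0.014,"spin":0}
    - {"gripper":0,"dx":0.0023,"dy":0.0003,"dz":0.014,"spin":0}
    - {"gripper":0,"dx":0.0023,"dy":0.0003,"dz":0.014,"spin":0}
    - {"gripper":0,"dx":0.0023,"dy":0.0003,"dz":0.014,"spin":0}
    - {"gripper":0,"dx":0,"dy":0,"dz":0,"spin":0}
    - {"gripper":0,"dx":0,"dy":0,"dz":0,"spin":0}

```text
time: 15.35
ee_pos: [0.4992, 0.1429, 0.0304]
eef_rot: [0.035, 0.952, -0.027, 0.302]
ft_force: [1.3, -0.7, 1.3]
width: 0.0004
```

```bash
python3 -c "
from h import *
st();tip();print(bd(0,0,10),bd(10,0,0))"
```

```text
t 15.35 pos [0.4992 0.1429 0.0304] x [-0.815  0.051 -0.577] y [ 0.083  0.996 -0.03 ] z [ 0.574 -0.072 -0.816] j [ 0.575  0.315 -1.253  2.348  1.403  0.695 -0.247] F [ 1.3  -0.75  1.3 ] w 0.0004
tip board [-82.   36.1  30.4] z_b [ 0.578  0.024 -0.816] y_b [-0.084  0.996 -0.03 ]
[-0.0058 -0.0003 -0.0082] [-0.0081 -0.0008  0.0058]
```

Emit:
arm_command:
  increments:
    - {"gripper":0,"dx":0.0035,"dy":0.0002,"dz":0.0049,"spin":0}
    - {"gripper":0,"dx":-0.0089,"dy":-0.0009,"dz":0.0064,"spin":0}
    - {"gripper":0,"dx":-0.0089,"dy":-0.0009,"dz":0.0064,"spin":0}
    - {"gripper":0,"dx":-0.0089,"dy":-0.0009,"dz":0.0064,"spin":0}
    - {"gripper":0,"dx":-0.0081,"dy":-0.0008,"dz":0.0058,"spin":0}
    - {"gripper":0,"dx":-0.0081,"dy":-0.0008,"dz":0.0058,"spin":0}
    - {"gripper":0,"dx":-0.0081,"dy":-0.0008,"dz":0.0058,"spin":0}
    - {"gripper":0,"dx":0,"dy":0,"dz":0,"spin":0}

```text
time: 16.35
ee_pos: [0.5618, 0.1329, 0.0232]
eef_rot: [0.036, 0.952, -0.025, 0.302]
ft_force: [-0.7, 0.1, 0.3]
width: 0.0
```

```bash
python3 -c "
from h import *
st();tip();print(bd(0,0,10),bd(10,0,0))
im=np.vstack([cams.camera('side')[120:240,200:350],cams.camera('top')[110:230,140:290]])
cv2.imwrite('pics/s3.png',cv2.resize(im[:,:,::-1],None,fx=2.5,fy=2.5,interpolation=cv2.INTER_CUBIC))"
```

```text
t 16.35 pos [0.5618 0.1329 0.0232] x [-0.815  0.053 -0.577] y [ 0.083  0.996 -0.027] z [ 0.573 -0.07  -0.816] j [ 0.536  0.454 -1.139  2.234  1.493  0.723 -0.178] F [-0.71  0.09  0.26] w 0.0
tip board [-18.6  36.7  23.2] z_b [ 0.577  0.026 -0.816] y_b [-0.084  0.996 -0.027]
[-0.0058 -0.0003 -0.0082] [-0.0081 -0.0008  0.0058]
```

View pics/s3.png

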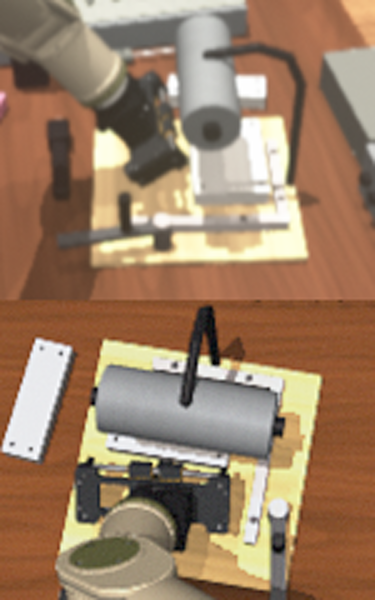

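Emit:
arm_command:
  increments:
    - {"gripper":0,"dx":-0.0016,"dy":-0.0002,"dz":0.0012,"spin":0}
    - {"gripper":0,"dx":-0.0016,"dy":-0.0002,"dz":0.0012,"spin":0}
    - {"gripper":0,"dx":-0.0012,"dy":-0.0001,"dz":0.0009,"spin":0}
    - {"gripper":0,"dx":-0.0012,"dy":-0.0001,"dz":0.0009,"spin":0}
    - {"gripper":0,"dx":-0.0012,"dy":-0.0001,"dz":0.0009,"spin":0}
    - {"gripper":0,"dx":-0.0012,"dy":-0.0001,"dz":0.0009,"spin":0}
    - {"gripper":0,"dx":0,"dy":0,"dz":0,"spin":0}
    - {"gripper":0,"dx":0,"dy":0,"dz":0,"spin":0}

```text
time: 17.45
ee_pos: [0.5709, 0.1317, 0.0229]
eef_rot: [0.035, 0.952, -0.025, 0.302]
ft_force: [-2.5, 0.7, 1.0]
width: -0.0001
```

```bash
python3 -c "
from h import *
st();tip()"
```

```text
t 17.45 pos [0.5709 0.1317 0.0229] x [-0.815  0.051 -0.577] y [ 0.082  0.996 -0.027] z [ 0.573 -0.07  -0.816] j [ 0.532  0.47  -1.127  2.216  1.498  0.724 -0.162] F [-2.48  0.67  0.98] w -0.0001
tip board [-9.5 37.  22.9] z_b [ 0.577  0.027 -0.816] y_b [-0.085  0.996 -0.027]
```

Emit:
arm_command:
  increments:
    - {"gripper":0,"dx":-0.0008,"dy":-0.0001,"dz":0.0006,"spin":0}
    - {"gripper":0,"dx":-0.0008,"dy":-0.0001,"dz":0.0006,"spin":0}
    - {"gripper":0,"dx":-0.0008,"dy":-0.0001,"dz":0.0006,"spin":0}
    - {"gripper":0,"dx":0,"dy":0,"dz":0,"spin":0}
    - {"gripper":0,"dx":0,"dy":0,"dz":0,"spin":0}
    - {"gripper":0,"dx":0,"dy":0,"dz":0,"spin":0}
    - {"gripper":0,"dx":0,"dy":0,"dz":0,"spin":0}
    - {"gripper":0,"dx":0,"dy":0,"dz":0,"spin":0}

```text
time: 18.45
ee_pos: [0.5722, 0.1318, 0.0219]
eef_rot: [0.034, 0.953, -0.025, 0.301]
ft_force: [-14.5, 2.6, 6.4]
width: 0.0011
```

```bash
python3 -c "
from h import *
st();tip()"
```

```text
t 18.45 pos [0.5722 0.1318 0.0219] x [-0.817  0.05  -0.575] y [ 0.081  0.996 -0.027] z [ 0.571 -0.069 -0.818] j [ 0.531  0.474 -1.124  2.212  1.498  0.724 -0.157] F [-14.53   2.58   6.35] w 0.0011
tip board [-8.2 37.4 21.9] z_b [ 0.575  0.027 -0.818] y_b [-0.086  0.996 -0.027]
```

```bash
python3 -c "
from h import *
print(bd(-20,0,3)/2,bd(0,104,0)/6)"
```

```text
[ 0.00725  0.0008  -0.007  ] [-0.0015      0.01726667  0.00046667]
```

Emit:
arm_command:
  increments:
    - {"gripper":0,"dx":0.0073,"dy":0.0008,"dz":-0.007,"spin":0}
    - {"gripper":0,"dx":0.0073,"dy":0.0008,"dz":-0.007,"spin":0}
    - {"gripper":0,"dx":-0.0015,"dy":0.0173,"dz":0.0005,"spin":0}
    - {"gripper":0,"dx":-0.0015,"dy":0.0173,"dz":0.0005,"spin":0}
    - {"gripper":0,"dx":-0.0015,"dy":0.0173,"dz":0.0005,"spin":0}
    - {"gripper":0,"dx":-0.0015,"dy":0.0173,"dz":0.0005,"spin":0}
    - {"gripper":0,"dx":-0.0015,"dy":0.0173,"dz":0.0005,"spin":0}
    - {"gripper":0,"dx":-0.0015,"dy":0.0173,"dz":0.0005,"spin":0}

```text
time: 19.45
ee_pos: [0.5718, 0.2373, 0.026]
eef_rot: [0.035, 0.952, -0.026, 0.302]
ft_force: [0.7, -0.8, -0.4]
width: 0.0001
```

```bash
python3 -c "
from h import *
st();tip();print(bd(60,3,0)/6)"
```

```text
t 19.45 pos [0.5718 0.2373 0.026 ] x [-0.815  0.052 -0.577] y [ 0.083  0.996 -0.028] z [ 0.574 -0.07  -0.816] j [ 0.265  0.589 -1.113  2.089  1.479  0.928 -0.251] F [ 0.69 -0.77 -0.38] w 0.0001
tip board [-26.1 141.3  26. ] z_b [ 0.577  0.026 -0.816] y_b [-0.084  0.996 -0.028]
[-0.00816667 -0.00033333  0.00578333]
```

Emit:
arm_command:
  increments:
    - {"gripper":0,"dx":-0.0083,"dy":-0.0006,"dz":0.0063,"spin":0}
    - {"gripper":0,"dx":-0.0083,"dy":-0.0006,"dz":0.0059,"spin":0}
    - {"gripper":0,"dx":-0.0083,"dy":-0.0006,"dz":0.0059,"spin":0}
    - {"gripper":0,"dx":-0.0083,"dy":-0.0006,"dz":0.0059,"spin":0}
    - {"gripper":0,"dx":-0.0083,"dy":-0.0006,"dz":0.0059,"spin":0}
    - {"gripper":0,"dx":0.0005,"dy":-0.007,"dz":-0.0002,"spin":0}
    - {"gripper":0,"dx":0.0005,"dy":-0.007,"dz":-0.0002,"spin":0}
    - {"gripper":0,"dx":0,"dy":0,"dz":0,"spin":0}

```text
time: 20.45
ee_pos: [0.6199, 0.2152, 0.0253]
eef_rot: [0.035, 0.952, -0.026, 0.302]
ft_force: [-0.3, 0.3, -0.2]
width: 0.0005
```

```bash
python3 -c "
from h import *
st();tip();print(bd(0,-10,0))
im=np.vstack([cams.camera('side')[120:240,200:350],cams.camera('top')[110:230,140:290]])
cv2.imwrite('pics/s4.png',cv2.resize(im[:,:,::-1],None,fx=2.5,fy=2.5,interpolation=cv2.INTER_CUBIC))
cv2.imwrite('pics/w4.png',cams.camera('wrist')[:,:,::-1])"
```

```text
t 20.45 pos [0.6199 0.2152 0.0253] x [-0.815  0.052 -0.577] y [ 0.083  0.996 -0.028] z [ 0.573 -0.071 -0.816] j [ 0.305  0.629 -1.071  2.019  1.496  0.89  -0.155] F [-0.3   0.26 -0.25] w 0.0005
tip board [ 25.  127.5  25.3] z_b [ 0.577  0.026 -0.816] y_b [-0.084  0.996 -0.028]
[ 0.0008 -0.01   -0.0003]
```

View pics/s4.png

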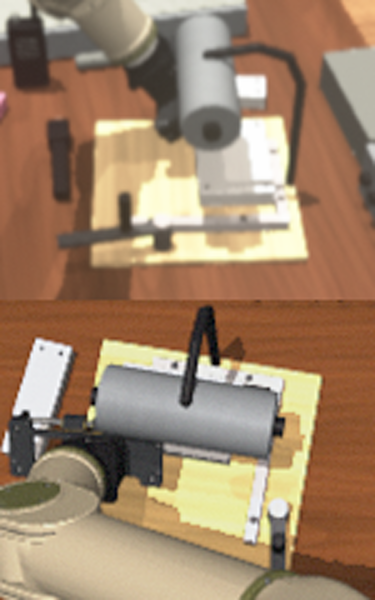

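View pics/w4.png

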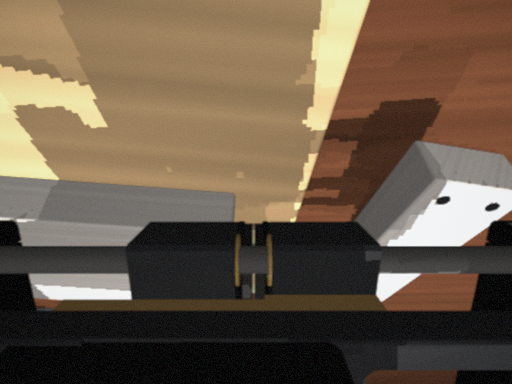

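Emit:
arm_command:
  increments:
    - {"gripper":0,"dx":0.0006,"dy":-0.007,"dz":-0.0002,"spin":0}
    - {"gripper":0,"dx":0.0006,"dy":-0.007,"dz":-0.0002,"spin":0}
    - {"gripper":0,"dx":0.0005,"dy":-0.006,"dz":-0.0002,"spin":0}
    - {"gripper":0,"dx":0.0004,"dy":-0.005,"dz":-0.0001,"spin":0}
    - {"gripper":0,"dx":0,"dy":0,"dz":0,"spin":0}
    - {"gripper":0,"dx":0,"dy":0,"dz":0,"spin":0}
    - {"gripper":0,"dx":0,"dy":0,"dz":0,"spin":0}
    - {"gripper":0,"dx":0,"dy":0,"dz":0,"spin":0}

```text
time: 21.6
ee_pos: [0.616, 0.1912, 0.0253]
eef_rot: [0.035, 0.952, -0.026, 0.302]
ft_force: [-0.7, 0.0, -0.4]
width: 0.0005
```

```bash
python3 -c "
from h import *
st();tip();print(bd(0,-10,0))
im=cams.camera('side')[150:240,220:340]
cv2.imwrite('pics/s5.png',cv2.resize(im[:,:,::-1],None,fx=6,fy=6,interpolation=cv2.INTER_CUBIC))"
```

```text
t 21.6 pos [0.616  0.1912 0.0253] x [-0.815  0.052 -0.577] y [ 0.083  0.996 -0.028] z [ 0.573 -0.07  -0.817] j [ 0.364  0.6   -1.079  2.056  1.497  0.849 -0.142] F [-0.66  0.05 -0.4 ] w 0.0005
tip board [ 25.2 103.2  25.3] z_b [ 0.577  0.026 -0.817] y_b [-0.084  0.996 -0.028]
[ 0.0008 -0.01   -0.0003]
```

View pics/s5.png

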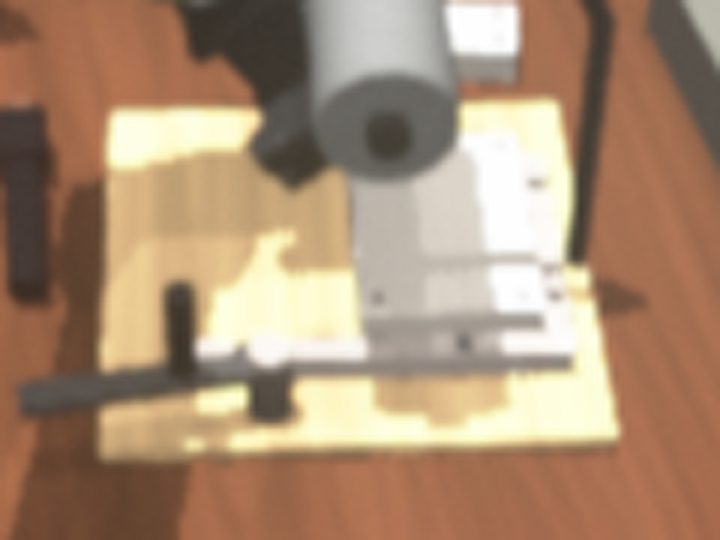

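Emit:
arm_command:
  increments:
    - {"gripper":0,"dx":0.0002,"dy":-0.002,"dz":0,"spin":0}
    - {"gripper":0,"dx":0.0002,"dy":-0.002,"dz":0,"spin":0}
    - {"gripper":0,"dx":0.0002,"dy":-0.002,"dz":0,"spin":0}
    - {"gripper":0,"dx":0,"dy":0,"dz":0,"spin":0}
    - {"gripper":0,"dx":0,"dy":0,"dz":0,"spin":0}
    - {"gripper":0,"dx":0,"dy":0,"dz":0,"spin":0}
    - {"gripper":0,"dx":0,"dy":0,"dz":0,"spin":0}
    - {"gripper":0,"dx":0,"dy":0,"dz":0,"spin":0}

```text
time: 22.65
ee_pos: [0.6151, 0.1851, 0.0252]
eef_rot: [0.035, 0.952, -0.026, 0.302]
ft_force: [0.3, 0.5, 0.4]
width: 0.0006
```

```bash
python3 -c "
from h import *
st();tip()"
```

```text
t 22.65 pos [0.6151 0.1851 0.0252] x [-0.815  0.052 -0.577] y [ 0.083  0.996 -0.028] z [ 0.573 -0.07  -0.816] j [ 0.378  0.593 -1.08   2.065  1.497  0.839 -0.139] F [0.25 0.47 0.4 ] w 0.0006
tip board [25.3 97.1 25.2] z_b [ 0.577  0.026 -0.816] y_b [-0.084  0.996 -0.028]
```

Emit:
arm_command:
  increments:
    - {"gripper":0,"dx":0.0001,"dy":-0.0015,"dz":0,"spin":0}
    - {"gripper":0,"dx":0.0001,"dy":-0.0015,"dz":0,"spin":0}
    - {"gripper":0,"dx":0.0001,"dy":-0.0015,"dz":0,"spin":0}
    - {"gripper":0,"dx":0,"dy":0,"dz":0,"spin":0}
    - {"gripper":0,"dx":0,"dy":0,"dz":0,"spin":0}
    - {"gripper":0,"dx":0,"dy":0,"dz":0,"spin":0}
    - {"gripper":0,"dx":0,"dy":0,"dz":0,"spin":0}
    - {"gripper":0,"dx":0,"dy":0,"dz":0,"spin":0}

```text
time: 23.65
ee_pos: [0.6145, 0.1807, 0.0252]
eef_rot: [0.035, 0.952, -0.026, 0.302]
ft_force: [0.6, 1.0, 0.7]
width: 0.0003
```

```bash
python3 -c "
from h import *
st();tip()
im=cams.camera('side')[150:240,220:340]
cv2.imwrite('pics/s6.png',cv2.resize(im[:,:,::-1],None,fx=6,fy=6,interpolation=cv2.INTER_CUBIC))"
```

```text
t 23.65 pos [0.6145 0.1807 0.0252] x [-0.815  0.052 -0.577] y [ 0.083  0.996 -0.028] z [ 0.573 -0.07  -0.816] j [ 0.389  0.587 -1.081  2.071  1.498  0.831 -0.136] F [0.64 1.02 0.69] w 0.0003
tip board [25.4 92.6 25.2] z_b [ 0.577  0.026 -0.816] y_b [-0.084  0.996 -0.028]
```

View pics/s6.png

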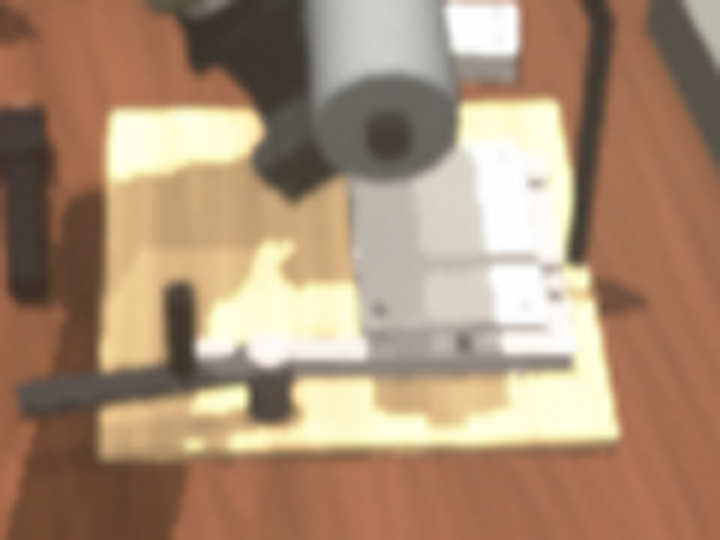

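Emit:
arm_command:
  increments:
    - {"gripper":0,"dx":0.0001,"dy":-0.0015,"dz":0,"spin":0}
    - {"gripper":0,"dx":0.0001,"dy":-0.0015,"dz":0,"spin":0}
    - {"gripper":0,"dx":0.0001,"dy":-0.0015,"dz":0,"spin":0}
    - {"gripper":0,"dx":0,"dy":0,"dz":0,"spin":0}
    - {"gripper":0,"dx":0,"dy":0,"dz":0,"spin":0}
    - {"gripper":0,"dx":0,"dy":0,"dz":0,"spin":0}
    - {"gripper":0,"dx":0,"dy":0,"dz":0,"spin":0}
    - {"gripper":0,"dx":0,"dy":0,"dz":0,"spin":0}

```text
time: 24.7
ee_pos: [0.6139, 0.1784, 0.0256]
eef_rot: [0.034, 0.952, -0.024, 0.302]
ft_force: [1.8, 7.4, -0.9]
width: 0.0007
```

```bash
python3 -c "
from h import *
st();tip()"
```

```text
t 24.7 pos [0.6139 0.1784 0.0256] x [-0.815  0.051 -0.577] y [ 0.08   0.997 -0.025] z [ 0.574 -0.066 -0.816] j [ 0.4    0.582 -1.084  2.077  1.498  0.821 -0.133] F [ 1.82  7.42 -0.95] w 0.0007
tip board [25.2 90.3 25.6] z_b [ 0.577  0.03  -0.816] y_b [-0.087  0.996 -0.025]
```

```bash
python3 -c "
from h import *
print(bd(0,12,0),bd(-50,0,0)/3,bd(0,-78,0)/4)"
```

```text
[-0.001   0.012   0.0004] [ 0.01353333  0.00146667 -0.0096    ] [ 0.001675 -0.019425 -0.0006  ]
```

Emit:
arm_command:
  increments:
    - {"gripper":0,"dx":-0.001,"dy":0.012,"dz":0.0004,"spin":0}
    - {"gripper":0,"dx":0.0136,"dy":0.0015,"dz":-0.0096,"spin":0}
    - {"gripper":0,"dx":0.0136,"dy":0.0015,"dz":-0.0096,"spin":0}
    - {"gripper":0,"dx":0.0136,"dy":0.0015,"dz":-0.0096,"spin":0}
    - {"gripper":0,"dx":0.0017,"dy":-0.0194,"dz":-0.0006,"spin":0}
    - {"gripper":0,"dx":0.0017,"dy":-0.0194,"dz":-0.0006,"spin":0}
    - {"gripper":0,"dx":0.0017,"dy":-0.0194,"dz":-0.0006,"spin":0}
    - {"gripper":0,"dx":0.0017,"dy":-0.0194,"dz":-0.0006,"spin":0}

```text
time: 25.7
ee_pos: [0.5521, 0.1192, 0.0249]
eef_rot: [0.035, 0.952, -0.026, 0.302]
ft_force: [-0.0, 0.2, 0.1]
width: 0.0004
```

```bash
python3 -c "
from h import *
st();tip();print(bd(10,0,0))
im=cams.camera('side')[150:240,220:340]
cv2.imwrite('pics/s7.png',cv2.resize(im[:,:,::-1],None,fx=6,fy=6,interpolation=cv2.INTER_CUBIC))
cv2.imwrite('pics/w7.png',cams.camera('wrist')[:,:,::-1])"
```

```text
t 25.7 pos [0.5521 0.1192 0.0249] x [-0.815  0.051 -0.577] y [ 0.082  0.996 -0.028] z [ 0.573 -0.071 -0.816] j [ 0.587  0.416 -1.16   2.266  1.482  0.688 -0.167] F [-0.    0.16  0.07] w 0.0004
tip board [-25.9  21.6  24.9] z_b [ 0.577  0.026 -0.816] y_b [-0.085  0.996 -0.028]
[-0.0081 -0.0008  0.0058]
```

View pics/s7.png

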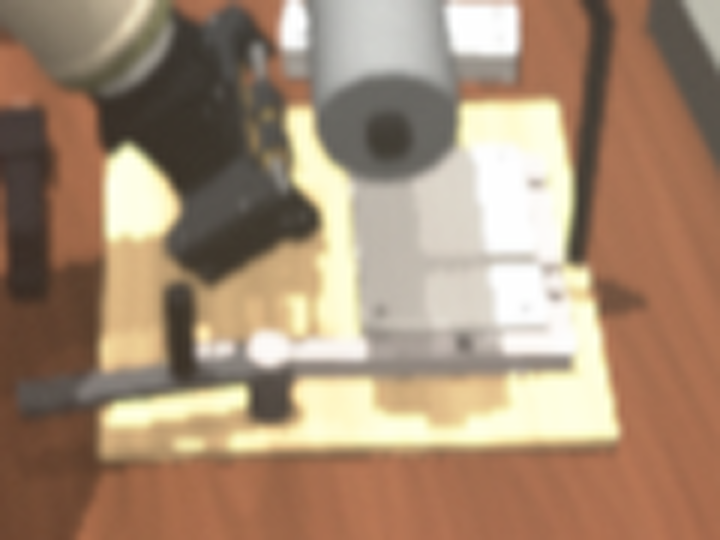

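View pics/w7.png

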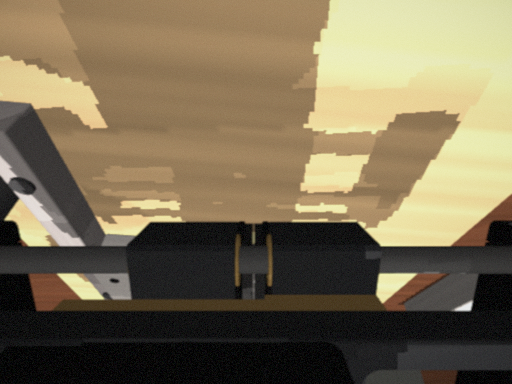

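Emit:
arm_command:
  increments:
    - {"gripper":0,"dx":-0.0049,"dy":-0.0005,"dz":0.0035,"spin":0}
    - {"gripper":0,"dx":-0.0049,"dy":-0.0005,"dz":0.0035,"spin":0}
    - {"gripper":0,"dx":-0.0024,"dy":-0.0002,"dz":0.0017,"spin":0}
    - {"gripper":0,"dx":-0.0012,"dy":-0.0001,"dz":0.0009,"spin":0}
    - {"gripper":0,"dx":-0.0012,"dy":-0.0001,"dz":0.0009,"spin":0}
    - {"gripper":0,"dx":-0.0008,"dy":-0.0001,"dz":0.0006,"spin":0}
    - {"gripper":0,"dx":0,"dy":0,"dz":0,"spin":0}
    - {"gripper":0,"dx":0,"dy":0,"dz":0,"spin":0}

```text
time: 26.8
ee_pos: [0.5699, 0.1182, 0.0238]
eef_rot: [0.034, 0.953, -0.025, 0.301]
ft_force: [-14.5, 2.6, 6.0]
width: 0.0006
```

```bash
python3 -c "
from h import *
st();tip()"
```

```text
t 26.8 pos [0.5699 0.1182 0.0238] x [-0.817  0.05  -0.574] y [ 0.08   0.996 -0.027] z [ 0.571 -0.068 -0.818] j [ 0.576  0.453 -1.135  2.228  1.491  0.695 -0.136] F [-14.45   2.59   6.  ] w 0.0006
tip board [-8.2 23.5 23.8] z_b [ 0.574  0.028 -0.818] y_b [-0.087  0.996 -0.027]
```

```bash
python3 -c "
from h import *
print(bd(-18,0,1.5),bd(0,84,0)/4,bd(56,0,0)/3)"
```

```text
[ 0.0138  0.0015 -0.0116] [-0.001825  0.020925  0.000575] [-0.0152     -0.00163333  0.01073333]
```

Emit:
arm_command:
  increments:
    - {"gripper":0,"dx":0.0138,"dy":0.0015,"dz":-0.0116,"spin":0}
    - {"gripper":0,"dx":-0.0018,"dy":0.021,"dz":0.0006,"spin":0}
    - {"gripper":0,"dx":-0.0018,"dy":0.021,"dz":0.0006,"spin":0}
    - {"gripper":0,"dx":-0.0018,"dy":0.021,"dz":0.0006,"spin":0}
    - {"gripper":0,"dx":-0.0018,"dy":0.021,"dz":0.0006,"spin":0}
    - {"gripper":0,"dx":-0.0152,"dy":-0.0016,"dz":0.0107,"spin":0}
    - {"gripper":0,"dx":-0.0152,"dy":-0.0016,"dz":0.0107,"spin":0}
    - {"gripper":0,"dx":-0.0152,"dy":-0.0016,"dz":0.0107,"spin":0}

```text
time: 27.8
ee_pos: [0.625, 0.1922, 0.0266]
eef_rot: [0.036, 0.952, -0.026, 0.302]
ft_force: [-0.4, -0.0, 0.2]
width: 0.0007
```

```bash
python3 -c "
from h import *
st();tip();print(bd(0,-10,0))"
```

```text
t 27.8 pos [0.625  0.1922 0.0266] x [-0.815  0.053 -0.577] y [ 0.084  0.996 -0.028] z [ 0.573 -0.071 -0.816] j [ 0.36   0.613 -1.074  2.035  1.496  0.855 -0.126] F [-0.39 -0.01  0.21] w 0.0007
tip board [ 33.9 105.7  26.6] z_b [ 0.577  0.025 -0.816] y_b [-0.083  0.996 -0.028]
[ 0.0008 -0.01   -0.0003]
```

Emit:
arm_command:
  increments:
    - {"gripper":0,"dx":0.0004,"dy":-0.005,"dz":-0.0001,"spin":0}
    - {"gripper":0,"dx":0.0003,"dy":-0.004,"dz":-0.0001,"spin":0}
    - {"gripper":0,"dx":0.0002,"dy":-0.003,"dz":-0.0001,"spin":0}
    - {"gripper":0,"dx":0.0001,"dy":-0.0015,"dz":0,"spin":0}
    - {"gripper":0,"dx":0.0001,"dy":-0.0015,"dz":0,"spin":0}
    - {"gripper":0,"dx":0.0001,"dy":-0.001,"dz":0,"spin":0}
    - {"gripper":0,"dx":0,"dy":0,"dz":0,"spin":0}
    - {"gripper":0,"dx":0,"dy":0,"dz":0,"spin":0}

```text
time: 28.8
ee_pos: [0.6211, 0.178, 0.0265]
eef_rot: [0.035, 0.952, -0.026, 0.302]
ft_force: [0.0, -0.4, 0.1]
width: 0.0005
```

```bash
python3 -c "
from h import *
st();tip()"
```

```text
t 28.8 pos [0.6211 0.178  0.0265] x [-0.815  0.052 -0.577] y [ 0.082  0.996 -0.027] z [ 0.573 -0.07  -0.816] j [ 0.397  0.594 -1.08   2.06   1.496  0.829 -0.119] F [ 0.01 -0.38  0.06] w 0.0005
tip board [32.3 91.  26.5] z_b [ 0.577  0.027 -0.816] y_b [-0.085  0.996 -0.027]
```

Emit:
arm_command:
  increments:
    - {"gripper":0,"dx":0.0001,"dy":-0.001,"dz":0,"spin":0}
    - {"gripper":0,"dx":0.0001,"dy":-0.001,"dz":0,"spin":0}
    - {"gripper":0,"dx":0.0001,"dy":-0.001,"dz":0,"spin":0}
    - {"gripper":0,"dx":0.0001,"dy":-0.001,"dz":0,"spin":0}
    - {"gripper":0,"dx":0,"dy":0,"dz":0,"spin":0}
    - {"gripper":0,"dx":0,"dy":0,"dz":0,"spin":0}
    - {"gripper":0,"dx":0,"dy":0,"dz":0,"spin":0}
    - {"gripper":0,"dx":0,"dy":0,"dz":0,"spin":0}

```text
time: 29.8
ee_pos: [0.6205, 0.1769, 0.0272]
eef_rot: [0.034, 0.952, -0.023, 0.302]
ft_force: [1.5, 8.3, 0.1]
width: 0.0007
```

```bash
python3 -c "
from h import *
st();tip()"
```

```text
t 29.8 pos [0.6205 0.1769 0.0272] x [-0.815  0.05  -0.577] y [ 0.078  0.997 -0.024] z [ 0.574 -0.065 -0.816] j [ 0.405  0.589 -1.083  2.065  1.497  0.82  -0.116] F [1.51 8.29 0.14] w 0.0007
tip board [31.9 89.8 27.2] z_b [ 0.577  0.032 -0.816] y_b [-0.089  0.996 -0.024]
```

Emit:
arm_command:
  increments:
    - {"gripper":0,"dx":-0.001,"dy":0.012,"dz":0.0004,"spin":0}
    - {"gripper":0,"dx":0.0155,"dy":0.0015,"dz":-0.0109,"spin":0}
    - {"gripper":0,"dx":0.0155,"dy":0.0015,"dz":-0.0109,"spin":0}
    - {"gripper":0,"dx":0.0155,"dy":0.0015,"dz":-0.0109,"spin":0}
    - {"gripper":0,"dx":0.0017,"dy":-0.0194,"dz":-0.0006,"spin":0}
    - {"gripper":0,"dx":0.0017,"dy":-0.0194,"dz":-0.0006,"spin":0}
    - {"gripper":0,"dx":0.0017,"dy":-0.0194,"dz":-0.0006,"spin":0}
    - {"gripper":0,"dx":0.0017,"dy":-0.0194,"dz":-0.0006,"spin":0}

```text
time: 30.8
ee_pos: [0.5517, 0.1174, 0.0261]
eef_rot: [0.035, 0.952, -0.026, 0.302]
ft_force: [-0.1, 0.4, -0.3]
width: 0.0005
```

```bash
python3 -c "
from h import *
st();tip();print(bd(10,0,0))"
```

```text
t 30.8 pos [0.5517 0.1174 0.0261] x [-0.815  0.051 -0.577] y [ 0.082  0.996 -0.028] z [ 0.573 -0.071 -0.816] j [ 0.598  0.413 -1.167  2.267  1.478  0.684 -0.161] F [-0.11  0.44 -0.29] w 0.0005
tip board [-26.   19.7  26.1] z_b [ 0.577  0.026 -0.816] y_b [-0.085  0.996 -0.028]
[-0.0081 -0.0008  0.0058]
```

Emit:
arm_command:
  increments:
    - {"gripper":0,"dx":-0.0049,"dy":-0.0005,"dz":0.0035,"spin":0}
    - {"gripper":0,"dx":-0.0049,"dy":-0.0005,"dz":0.0035,"spin":0}
    - {"gripper":0,"dx":-0.0024,"dy":-0.0002,"dz":0.0017,"spin":0}
    - {"gripper":0,"dx":-0.0012,"dy":-0.0001,"dz":0.0009,"spin":0}
    - {"gripper":0,"dx":-0.0012,"dy":-0.0001,"dz":0.0009,"spin":0}
    - {"gripper":0,"dx":-0.0008,"dy":-0.0001,"dz":0.0006,"spin":0}
    - {"gripper":0,"dx":0,"dy":0,"dz":0,"spin":0}
    - {"gripper":0,"dx":0,"dy":0,"dz":0,"spin":0}

```text
time: 31.8
ee_pos: [0.5696, 0.1165, 0.0249]
eef_rot: [0.034, 0.953, -0.025, 0.301]
ft_force: [-13.0, 2.2, 6.0]
width: 0.0008
```

```bash
python3 -c "
from h import *
st();tip();print(bd(-10,0,0),bd(0,0,10),bd(0,10,0))"
```

```text
t 31.8 pos [0.5696 0.1165 0.0249] x [-0.817  0.05  -0.574] y [ 0.08   0.996 -0.027] z [ 0.571 -0.068 -0.818] j [ 0.586  0.45  -1.141  2.229  1.487  0.692 -0.129] F [-12.95   2.22   5.97] w 0.0008
tip board [-8.2 21.8 24.9] z_b [ 0.574  0.028 -0.818] y_b [-0.087  0.996 -0.027]
[ 0.0081  0.0009 -0.0057] [-0.0057 -0.0003 -0.0082] [-0.0009  0.01    0.0003]
```

Emit:
arm_command:
  increments:
    - {"gripper":0,"dx":0.0081,"dy":0.0009,"dz":-0.0057,"spin":0}
    - {"gripper":0,"dx":0.0081,"dy":0.0009,"dz":-0.0057,"spin":0}
    - {"gripper":0,"dx":0.0081,"dy":0.0009,"dz":-0.0057,"spin":0}
    - {"gripper":0,"dx":0.01,"dy":0.0018,"dz":-0.03,"spin":0}
    - {"gripper":0,"dx":0.01,"dy":0.0018,"dz":-0.03,"spin":0}
    - {"gripper":0,"dx":0.01,"dy":0.0018,"dz":-0.03,"spin":0}
    - {"gripper":0,"dx":0.01,"dy":0.0018,"dz":-0.03,"spin":0}
    - {"gripper":0,"dx":0,"dy":0,"dz":0,"spin":0}

```text
time: 32.8
ee_pos: [0.4555, 0.1263, 0.0767]
eef_rot: [0.033, 0.956, -0.04, 0.288]
ft_force: [1.1, -0.6, 0.4]
width: 0.0005
```

```bash
python3 -c "
from h import *
st();tip()
a=cams.camera('side');b=cams.camera('top')
cv2.imwrite('pics/side8.png',a[:,:,::-1]);cv2.imwrite('pics/top8.png',b[:,:,::-1])
im=np.vstack([a[160:240,220:340],b[110:200,160:280]])
cv2.imwrite('pics/s8.png',cv2.resize(im[:,:,::-1],None,fx=3.5,fy=3.5,interpolation=cv2.INTER_CUBIC))
cv2.imwrite('pics/s8b.png',cv2.resize(a[155:225,260:340][:,:,::-1],None,fx=8,fy=8,interpolation=cv2.INTER_CUBIC))
cv2.imwrite('pics/w8.png',cams.camera('wrist')[:,:,::-1])"
```

```text
t 32.8 pos [0.4555 0.1263 0.0767] x [-0.832  0.039 -0.554] y [ 0.085  0.995 -0.058] z [ 0.548 -0.096 -0.831] j [ 0.671 -0.183 -1.26   2.393  0.578  0.44   0.399] F [ 1.06 -0.64  0.42] w 0.0005
tip board [-122.3   12.4   76.7] z_b [ 0.557 -0.003 -0.831] y_b [-0.081  0.995 -0.058]
```

View pics/s8.png

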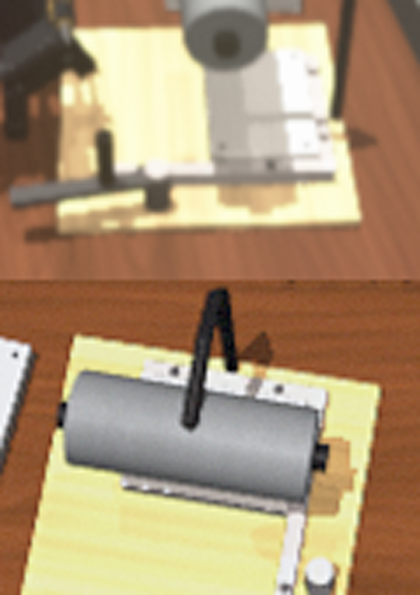

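View pics/s8b.png

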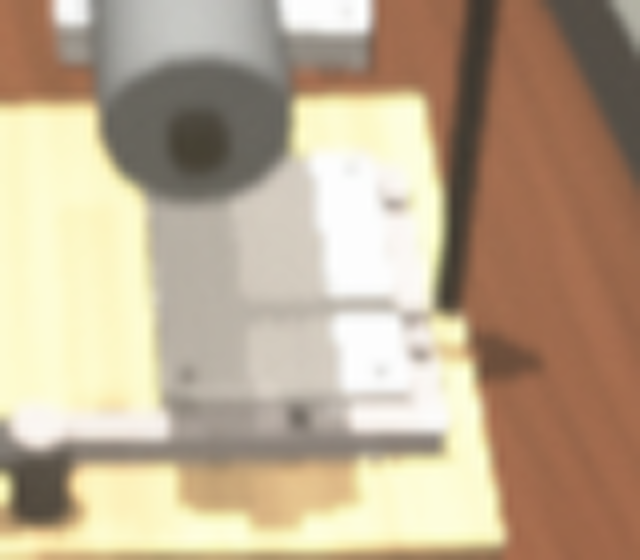

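View pics/w8.png

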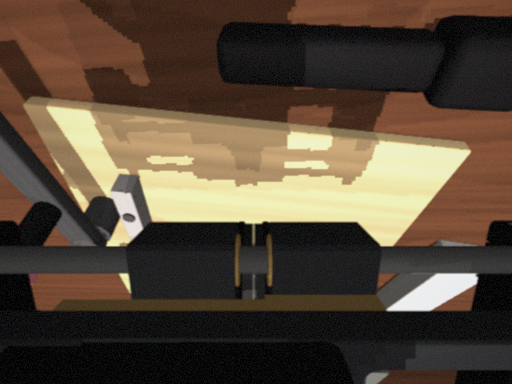

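Run:
```python
from h import *
b=np.load("board.npz");R,t=b["R"],b["t"]
tb=lambda w:np.round((w[:,:2]*1000-t)@R,1)
print(tb(ray("top",[[250.8,205]],.121)),tb(ray("side",[[249.5,198.5]],.121)))
print("arm tip",tb(ray("top",[[150+456/4.5-.5,110+578/4.5-.5]],.056)),tb(ray("side",[[220+15/4.5-.5,150+292/4.5-.5]],.056)))
# pivot cap top
print("expected q pix", [proj("side",np.r_[R@np.array([-55+50*np.cos(a),-118+50*np.sin(a)])+t,121]/1000).round(1).tolist() for a in np.radians([180,185,190,195,200])])
print([proj("top",np.r_[R@np.array([-55+50*np.cos(a),-118+50*np.sin(a)])+t,121]/1000).round(1).tolist() for a in np.radians([180,185,190,195,200])])
```

```text
[[-105.1 -123.5]] [[-103.3 -128.5]]
arm tip [[-197.5 -139.8]] [[-196.4 -136.2]]
expected q pix [[[249.0, 196.3]], [[249.0, 197.2]], [[249.2, 198.1]], [[249.5, 199.0]], [[249.9, 199.9]]]
[[[249.0, 204.7]], [[250.4, 204.9]], [[251.9, 204.9]], [[253.3, 204.8]], [[254.7, 204.6]]]
```

```bash
python3 -c "
from h import *
print(bd(5,0,95)/3,bd(25,-137,0)/4)"
```

```text
[-0.0188     -0.00193333 -0.02546667] [-0.00175 -0.0346   0.0035 ]
```

Emit:
arm_command:
  increments:
    - {"gripper":0,"dx":-0.0188,"dy":-0.0019,"dz":-0.0255,"spin":0}
    - {"gripper":0,"dx":-0.0188,"dy":-0.0019,"dz":-0.0255,"spin":0}
    - {"gripper":30,"dx":-0.0188,"dy":-0.0019,"dz":-0.0255,"spin":0}
    - {"gripper":70,"dx":-0.0018,"dy":-0.0346,"dz":0.0035,"spin":0}
    - {"gripper":70,"dx":-0.0018,"dy":-0.0346,"dz":0.0035,"spin":0}
    - {"gripper":70,"dx":-0.0018,"dy":-0.0346,"dz":0.0035,"spin":0}
    - {"gripper":70,"dx":-0.0018,"dy":-0.0346,"dz":0.0035,"spin":0}
    - {"gripper":70,"dx":0,"dy":0,"dz":0,"spin":0}

```text
time: 33.95
ee_pos: [0.4611, -0.0161, 0.1681]
eef_rot: [0.034, 0.957, -0.04, 0.284]
ft_force: [-0.2, 0.0, 0.0]
width: 0.0523
```

```bash
python3 -c "
from h import *
st();tip()"
```

```text
t 33.95 pos [ 0.4611 -0.0161  0.1681] x [-0.837  0.043 -0.546] y [ 0.089  0.994 -0.057] z [ 0.54  -0.096 -0.836] j [ 0.252 -0.394 -0.396  2.394  0.061  0.561  1.298] F [-0.17  0.02  0.  ] w 0.0523
tip board [ -93.  -127.   168.1] z_b [ 0.549 -0.005 -0.836] y_b [-0.078  0.995 -0.057]
```

```bash
python3 -c "
from h import *
print(bd(-1,1,-95)/6)"
```

```text
[0.00876667 0.00108333 0.01315   ]
```

Emit:
arm_command:
  increments:
    - {"gripper":70,"dx":0.0088,"dy":0.0011,"dz":0.0132,"spin":0}
    - {"gripper":70,"dx":0.0088,"dy":0.0011,"dz":0.0132,"spin":0}
    - {"gripper":70,"dx":0.0088,"dy":0.0011,"dz":0.0132,"spin":0}
    - {"gripper":70,"dx":0.0088,"dy":0.0011,"dz":0.0132,"spin":0}
    - {"gripper":70,"dx":0,"dy":0,"dz":0,"spin":0}
    - {"gripper":70,"dx":0,"dy":0,"dz":0,"spin":0}
    - {"gripper":70,"dx":0,"dy":0,"dz":0,"spin":0}
    - {"gripper":70,"dx":0,"dy":0,"dz":0,"spin":0}

```text
time: 34.95
ee_pos: [0.4647, -0.0086, 0.1308]
eef_rot: [0.03, 0.957, -0.037, 0.285]
ft_force: [0.2, 0.5, -0.3]
width: 0.061
```

```bash
python3 -c "
from h import *
st();tip();print(bd(-12,-1,-24))
a=cams.camera('side')[140:240,210:340]
cv2.imwrite('pics/s9.png',cv2.resize(a[:,:,::-1],None,fx=5,fy=5,interpolation=cv2.INTER_CUBIC))
cv2.imwrite('pics/w9.png',cams.camera('wrist')[:,:,::-1])"
```

```text
t 34.95 pos [ 0.4647 -0.0086  0.1308] x [-0.836  0.037 -0.548] y [ 0.079  0.995 -0.053] z [ 0.543 -0.087 -0.835] j [ 0.853 -0.435 -0.911  2.415 -0.446  0.458  1.744] F [ 0.16  0.48 -0.31] w 0.061
tip board [ -90.8 -119.   130.8] z_b [ 0.55   0.004 -0.835] y_b [-0.088  0.995 -0.053]
[0.0232 0.0013 0.0134]
```

View pics/s9.png

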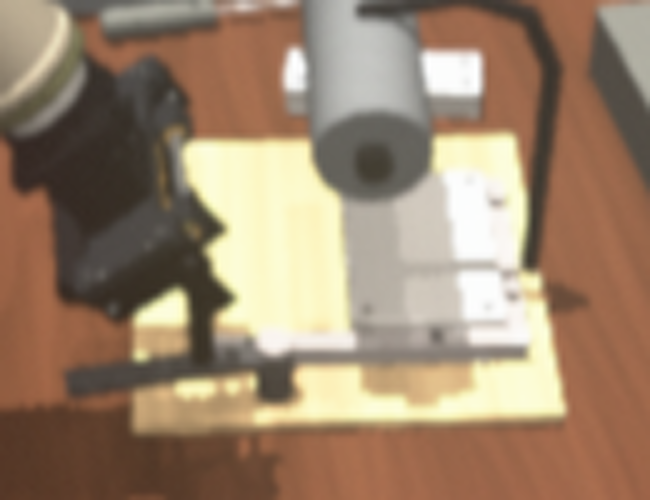

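View pics/w9.png

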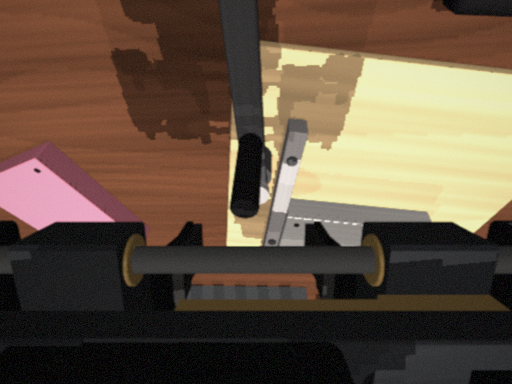

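```bash
python3 -c "
from h import *
print(bd(14,-5,-48)/6)"
```

```text
[ 0.00253333 -0.0006      0.00796667]
```

Emit:
arm_command:
  increments:
    - {"gripper":70,"dx":0.0025,"dy":-0.0006,"dz":0.008,"spin":0}
    - {"gripper":70,"dx":0.0025,"dy":-0.0006,"dz":0.008,"spin":0}
    - {"gripper":70,"dx":0.0025,"dy":-0.0006,"dz":0.008,"spin":0}
    - {"gripper":70,"dx":0.0025,"dy":-0.0006,"dz":0.008,"spin":0}
    - {"gripper":70,"dx":0.0025,"dy":-0.0006,"dz":0.008,"spin":0}
    - {"gripper":70,"dx":0.0025,"dy":-0.0006,"dz":0.008,"spin":0}
    - {"gripper":70,"dx":0,"dy":0,"dz":0,"spin":0}
    - {"gripper":70,"dx":0,"dy":0,"dz":0,"spin":0}

```text
time: 36.05
ee_pos: [0.4822, -0.0165, 0.0847]
eef_rot: [0.031, 0.958, -0.037, 0.283]
ft_force: [-0.9, -0.2, -0.5]
width: 0.061
```

```bash
python3 -c "
from h import *
st();tip()"
```

```text
t 36.05 pos [ 0.4822 -0.0165  0.0847] x [-0.838  0.039 -0.544] y [ 0.081  0.995 -0.054] z [ 0.539 -0.09  -0.837] j [ 1.214 -0.362 -1.249  2.416 -0.634  0.325  1.942] F [-0.91 -0.15 -0.47] w 0.061
tip board [ -72.2 -123.9   84.7] z_b [ 0.547  0.001 -0.837] y_b [-0.086  0.995 -0.054]
```

```bash
python3 -c "
from h import *
print(bd(-20,0,3)/5)"
```

```text
[ 0.003    0.0003  -0.00268]
```

Emit:
arm_command:
  increments:
    - {"gripper":70,"dx":0.003,"dy":0.0003,"dz":-0.0027,"spin":0}
    - {"gripper":70,"dx":0.003,"dy":0.0003,"dz":-0.0027,"spin":0}
    - {"gripper":70,"dx":0.003,"dy":0.0003,"dz":-0.0027,"spin":0}
    - {"gripper":70,"dx":0.003,"dy":0.0003,"dz":-0.0027,"spin":0}
    - {"gripper":70,"dx":0.003,"dy":0.0003,"dz":-0.0027,"spin":0}
    - {"gripper":70,"dx":0,"dy":0,"dz":0,"spin":0}
    - {"gripper":70,"dx":0,"dy":0,"dz":0,"spin":0}
    - {"gripper":70,"dx":0,"dy":0,"dz":0,"spin":0}

```text
time: 37.05
ee_pos: [0.4741, -0.0125, 0.092]
eef_rot: [0.032, 0.96, -0.038, 0.277]
ft_force: [0.3, -0.4, -1.4]
width: 0.0611
```

```bash
python3 -c "
from h import *
st();tip();print(bd(-20,0,-3)/5)"
```

```text
t 37.05 pos [ 0.4741 -0.0125  0.092 ] x [-0.844  0.04  -0.534] y [ 0.082  0.995 -0.056] z [ 0.53  -0.091 -0.843] j [ 1.264 -0.499 -1.258  2.416 -0.872  0.438  2.132] F [ 0.32 -0.44 -1.39] w 0.0611
tip board [ -80.8 -121.3   92. ] z_b [ 0.537 -0.001 -0.843] y_b [-0.085  0.995 -0.056]
[ 0.00368  0.00038 -0.00164]
```

Emit:
arm_command:
  increments:
    - {"gripper":70,"dx":0.0037,"dy":-0.0004,"dz":-0.0016,"spin":0}
    - {"gripper":70,"dx":0.0037,"dy":-0.0004,"dz":-0.0016,"spin":0}
    - {"gripper":70,"dx":0.0037,"dy":-0.0004,"dz":-0.0016,"spin":0}
    - {"gripper":70,"dx":0.0037,"dy":-0.0004,"dz":-0.0016,"spin":0}
    - {"gripper":70,"dx":0.0037,"dy":-0.0004,"dz":-0.0016,"spin":0}
    - {"gripper":70,"dx":0.0037,"dy":-0.0004,"dz":-0.0016,"spin":0}
    - {"gripper":70,"dx":0.0037,"dy":-0.0004,"dz":-0.0016,"spin":0}
    - {"gripper":70,"dx":0,"dy":0,"dz":0,"spin":0}

```text
time: 38.05
ee_pos: [0.4654, -0.0118, 0.0956]
eef_rot: [0.033, 0.962, -0.039, 0.268]
ft_force: [-0.9, -0.1, 0.6]
width: 0.0607
```

```bash
python3 -c "
from h import *
st();tip();print(bd(-20,0,-3)/5)
a=cams.camera('side')[140:240,210:340]
cv2.imwrite('pics/s10.png',cv2.resize(a[:,:,::-1],None,fx=5,fy=5,interpolation=cv2.INTER_CUBIC))
cv2.imwrite('pics/w10.png',cams.camera('wrist')[:,:,::-1])"
```

```text
t 38.05 pos [ 0.4654 -0.0118  0.0956] x [-0.854  0.042 -0.518] y [ 0.083  0.995 -0.057] z [ 0.513 -0.092 -0.853] j [ 1.209 -0.499 -1.208  2.416 -0.793  0.467  2.058] F [-0.87 -0.12  0.65] w 0.0607
tip board [ -89.6 -122.1   95.6] z_b [ 0.521 -0.005 -0.853] y_b [-0.083  0.995 -0.057]
[ 0.0037   0.00036 -0.00158]
```

View pics/s10.png

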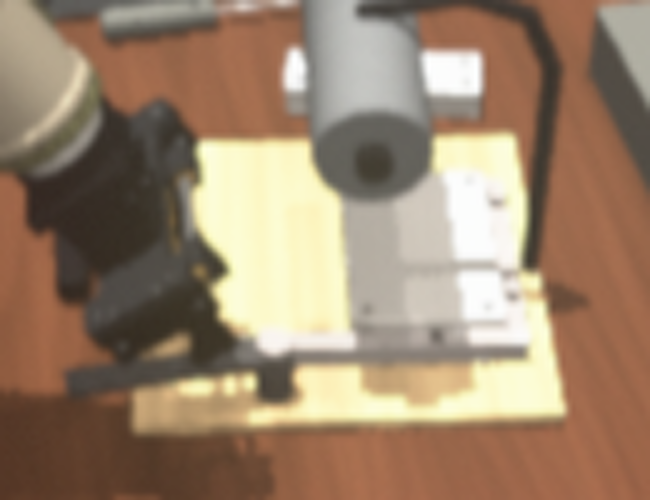

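View pics/w10.png

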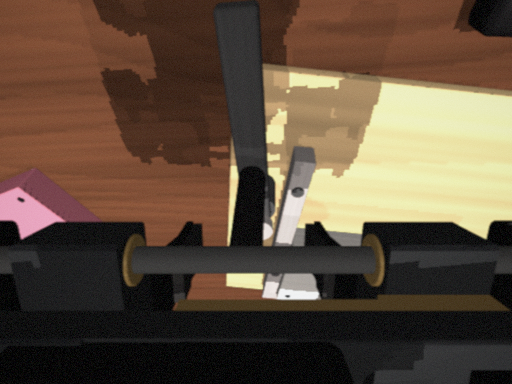

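Emit:
arm_command:
  increments:
    - {"gripper":0,"dx":0,"dy":0,"dz":0,"spin":0}
    - {"gripper":0,"dx":0,"dy":0,"dz":0,"spin":0}
    - {"gripper":0,"dx":0,"dy":0,"dz":0,"spin":0}
    - {"gripper":0,"dx":0,"dy":0,"dz":0,"spin":0}
    - {"gripper":0,"dx":0,"dy":0,"dz":0,"spin":0}
    - {"gripper":0,"dx":0,"dy":0,"dz":0,"spin":0}
    - {"gripper":0,"dx":0,"dy":0,"dz":0,"spin":0}
    - {"gripper":0,"dx":0,"dy":0,"dz":0,"spin":0}
  grip_force: 15

```text
time: 39.15
ee_pos: [0.4652, -0.0123, 0.0955]
eef_rot: [0.033, 0.962, -0.039, 0.268]
ft_force: [-4.1, -3.5, 2.7]
width: 0.0171
```

Run:
```python
from h import *
st();tip()
# arc from 188deg to 60: tool increments in world-constant orientation
prev=None
for th in range(188,58,-8):
    a=np.radians(th);p=np.array([50*np.cos(a),50*np.sin(a)])
    if prev is not None: d=p-prev;print(th,np.round(d,1),bd(d[0],d[1],0).tolist())
    prev=p
```

```text
t 39.15 pos [ 0.4652 -0.0123  0.0955] x [-0.854  0.042 -0.518] y [ 0.084  0.995 -0.057] z [ 0.513 -0.093 -0.854] j [ 1.21  -0.499 -1.208  2.416 -0.793  0.467  2.058] F [-4.15 -3.47  2.74] w 0.0171
tip board [ -89.7 -122.5   95.5] z_b [ 0.521 -0.006 -0.854] y_b [-0.083  0.995 -0.057]
180 [-0.5  7. ] [-0.0003, 0.007, -0.0003]
172 [0.5 7. ] [-0.0011, 0.0069, 0.0002]
164 [1.5 6.8] [-0.0019, 0.0067, 0.0007]
156 [2.4 6.6] [-0.0027, 0.0063, 0.0012]
148 [3.3 6.2] [-0.0034, 0.0059, 0.0017]
140 [4.1 5.6] [-0.0041, 0.0053, 0.0021]
132 [4.8 5. ] [-0.0046, 0.0046, 0.0025]
124 [5.5 4.3] [-0.0051, 0.0038, 0.0028]
116 [6.  3.5] [-0.0055, 0.003, 0.0031]
108 [6.5 2.6] [-0.0058, 0.0021, 0.0034]
100 [6.8 1.7] [-0.0059, 0.0011, 0.0035]
92 [6.9 0.7] [-0.006, 0.0002, 0.0036]
84 [ 7.  -0.2] [-0.0059, -0.0008, 0.0036]
76 [ 6.9 -1.2] [-0.0057, -0.0018, 0.0036]
68 [ 6.6 -2.2] [-0.0054, -0.0027, 0.0035]
60 [ 6.3 -3.1] [-0.005, -0.0036, 0.0033]
```

Emit:
arm_command:
  increments:
    - {"gripper":0,"dx":-0.0003,"dy":0.007,"dz":-0.0003,"spin":0}
    - {"gripper":0,"dx":-0.0011,"dy":0.0069,"dz":0.0002,"spin":0}
    - {"gripper":0,"dx":-0.0019,"dy":0.0067,"dz":0.0007,"spin":0}
    - {"gripper":0,"dx":-0.0027,"dy":0.0063,"dz":0.0012,"spin":0}
    - {"gripper":0,"dx":-0.0034,"dy":0.0059,"dz":0.0017,"spin":0}
    - {"gripper":0,"dx":-0.0041,"dy":0.0053,"dz":0.0021,"spin":0}
    - {"gripper":0,"dx":-0.0046,"dy":0.0046,"dz":0.0025,"spin":0}
    - {"gripper":0,"dx":0,"dy":0,"dz":0,"spin":0}

```text
time: 40.15
ee_pos: [0.4885, 0.0285, 0.0954]
eef_rot: [0.033, 0.962, -0.039, 0.268]
ft_force: [4.7, -5.2, -7.6]
width: 0.0178
```

```bash
python3 -c "
from h import *
st();tip()
a=cams.camera('side')[140:240,210:340]
cv2.imwrite('pics/s11.png',cv2.resize(a[:,:,::-1],None,fx=5,fy=5,interpolation=cv2.INTER_CUBIC))
cv2.imwrite('pics/w11.png',cams.camera('wrist')[:,:,::-1])"
```

```text
t 40.15 pos [0.4885 0.0285 0.0954] x [-0.854  0.043 -0.518] y [ 0.085  0.995 -0.058] z [ 0.513 -0.093 -0.854] j [ 1.254 -0.497 -1.351  2.354 -0.712  0.45   1.88 ] F [ 4.67 -5.23 -7.61] w 0.0178
tip board [-73.5 -78.5  95.4] z_b [ 0.521 -0.006 -0.854] y_b [-0.082  0.995 -0.058]
```

View pics/s11.png

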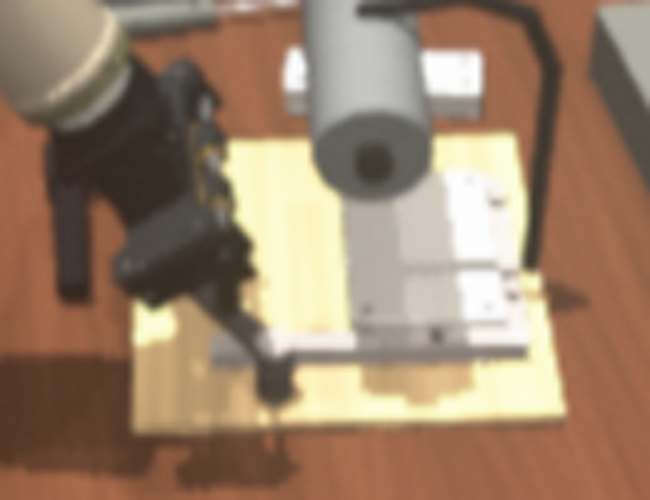

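View pics/w11.png

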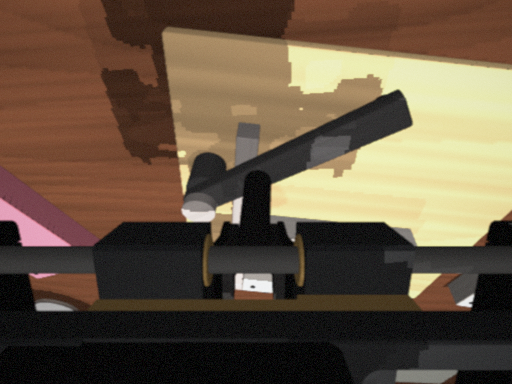

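```bash
python3 -c "
from h import *
print(bd(-7,0,-22)/3)"
```

```text
[0.00576667 0.0006     0.00503333]
```

Emit:
arm_command:
  increments:
    - {"gripper":35,"dx":0,"dy":0,"dz":0,"spin":0}
    - {"gripper":35,"dx":0.0058,"dy":0.0006,"dz":0.005,"spin":0}
    - {"gripper":35,"dx":0.0058,"dy":0.0006,"dz":0.005,"spin":0}
    - {"gripper":35,"dx":0.0058,"dy":0.0006,"dz":0.005,"spin":0}
    - {"gripper":0,"dx":0,"dy":0,"dz":0,"spin":0}
    - {"gripper":0,"dx":0,"dy":0,"dz":0,"spin":0}
    - {"gripper":0,"dx":0,"dy":0,"dz":0,"spin":0}
    - {"gripper":0,"dx":0,"dy":0,"dz":0,"spin":0}
  grip_force: 15

```text
time: 41.25
ee_pos: [0.4815, 0.0293, 0.0737]
eef_rot: [0.033, 0.962, -0.039, 0.268]
ft_force: [6.0, -4.9, -8.3]
width: 0.0178
```

Run:
```python
from h import *
st();tip()
prev=None
for th in range(132,51,-8):
    a=np.radians(th);p=np.array([50*np.cos(a),50*np.sin(a)])
    if prev is not None: d=p-prev;print(th,np.round(d,1),bd(d[0],d[1],0).tolist())
    prev=p
```

```text
t 41.25 pos [0.4815 0.0293 0.0737] x [-0.854  0.043 -0.518] y [ 0.085  0.995 -0.058] z [ 0.513 -0.093 -0.853] j [ 1.283 -0.468 -1.416  2.386 -0.72   0.381  1.877] F [ 6.04 -4.9  -8.3 ] w 0.0178
tip board [-80.5 -78.8  73.7] z_b [ 0.522 -0.007 -0.853] y_b [-0.082  0.995 -0.058]
124 [5.5 4.3] [-0.0051, 0.0038, 0.0028]
116 [6.  3.5] [-0.0055, 0.003, 0.0031]
108 [6.5 2.6] [-0.0058, 0.0021, 0.0034]
100 [6.8 1.7] [-0.0059, 0.0011, 0.0035]
92 [6.9 0.7] [-0.006, 0.0002, 0.0036]
84 [ 7.  -0.2] [-0.0059, -0.0008, 0.0036]
76 [ 6.9 -1.2] [-0.0057, -0.0018, 0.0036]
68 [ 6.6 -2.2] [-0.0054, -0.0027, 0.0035]
60 [ 6.3 -3.1] [-0.005, -0.0036, 0.0033]
52 [ 5.8 -3.9] [-0.0045, -0.0044, 0.003]
```

Emit:
arm_command:
  increments:
    - {"gripper":0,"dx":-0.0051,"dy":0.0038,"dz":0.0028,"spin":0}
    - {"gripper":0,"dx":-0.0055,"dy":0.003,"dz":0.0031,"spin":0}
    - {"gripper":0,"dx":-0.0058,"dy":0.0021,"dz":0.0034,"spin":0}
    - {"gripper":0,"dx":-0.0059,"dy":0.0011,"dz":0.0035,"spin":0}
    - {"gripper":0,"dx":-0.006,"dy":0.0002,"dz":0.0036,"spin":0}
    - {"gripper":0,"dx":0,"dy":0,"dz":0,"spin":0}
    - {"gripper":0,"dx":0,"dy":0,"dz":0,"spin":0}
    - {"gripper":0,"dx":0,"dy":0,"dz":0,"spin":0}

```text
time: 42.25
ee_pos: [0.5034, 0.0349, 0.0766]
eef_rot: [0.033, 0.963, -0.039, 0.264]
ft_force: [-2.2, -2.7, -22.5]
width: 0.0179
```

```bash
python3 -c "
from h import *
st();tip()
a=cams.camera('side')[140:240,210:340]
cv2.imwrite('pics/s12.png',cv2.resize(a[:,:,::-1],None,fx=5,fy=5,interpolation=cv2.INTER_CUBIC))"
```

```text
t 42.25 pos [0.5034 0.0349 0.0766] x [-0.858  0.043 -0.512] y [ 0.084  0.995 -0.057] z [ 0.506 -0.092 -0.857] j [ 1.244 -0.17  -1.468  2.329  0.165  0.34   1.095] F [ -2.2   -2.72 -22.48] w 0.0179
tip board [-59.9 -69.7  76.6] z_b [ 0.515 -0.007 -0.857] y_b [-0.083  0.995 -0.057]
```

View pics/s12.png

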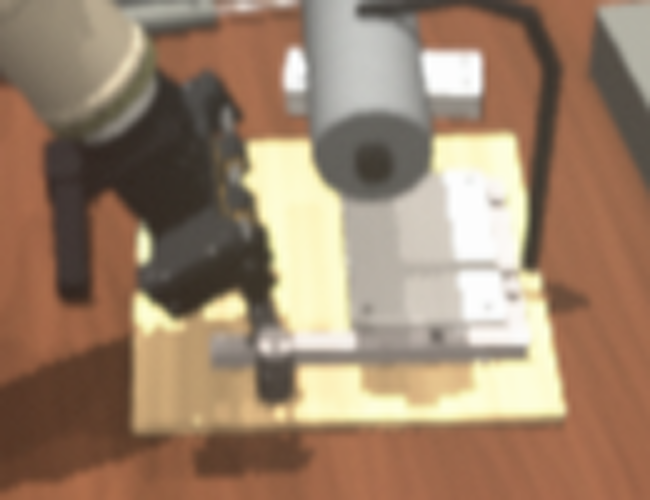

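Emit:
arm_command:
  increments:
    - {"gripper":35,"dx":0,"dy":0,"dz":0,"spin":0}
    - {"gripper":35,"dx":0.002,"dy":0.0002,"dz":0.0034,"spin":0}
    - {"gripper":0,"dx":0,"dy":0,"dz":0,"spin":0}
    - {"gripper":0,"dx":0,"dy":0,"dz":0,"spin":0}
    - {"gripper":0,"dx":0,"dy":0,"dz":0,"spin":0}
    - {"gripper":0,"dx":-0.0043,"dy":0.0005,"dz":0.0025,"spin":0}
    - {"gripper":0,"dx":-0.0043,"dy":0.0005,"dz":0.0025,"spin":0}
    - {"gripper":0,"dx":-0.0043,"dy":0.0001,"dz":0.0025,"spin":0}
  grip_force: 10

```text
time: 43.3
ee_pos: [0.5219, 0.0328, 0.0759]
eef_rot: [0.034, 0.962, -0.04, 0.267]
ft_force: [-8.7, -13.0, 11.6]
width: 0.019
```

```bash
python3 -c "
from h import *
st();tip()"
```

```text
t 43.3 pos [0.5219 0.0328 0.0759] x [-0.855  0.045 -0.516] y [ 0.088  0.994 -0.059] z [ 0.51  -0.095 -0.855] j [ 1.134  0.071 -1.427  2.295  0.764  0.445  0.59 ] F [ -8.74 -13.03  11.57] w 0.019
tip board [-41.3 -68.6  75.9] z_b [ 0.519 -0.009 -0.855] y_b [-0.079  0.995 -0.059]
```

```bash
python3 -c "
from h import *
for d in ((5,-2),(5,-2),(5,-2.5),(4,-2.5),(3,-2)): print(bd(*d,-0.5))"
```

```text
[-0.0038 -0.0024  0.003 ]
[-0.0038 -0.0024  0.003 ]
[-0.0038 -0.0029  0.003 ]
[-0.0029 -0.0028  0.0025]
[-0.0021 -0.0022  0.002 ]
```

Emit:
arm_command:
  increments:
    - {"gripper":0,"dx":-0.0038,"dy":-0.0024,"dz":0.003,"spin":0}
    - {"gripper":0,"dx":-0.0038,"dy":-0.0024,"dz":0.003,"spin":0}
    - {"gripper":0,"dx":-0.0038,"dy":-0.0029,"dz":0.003,"spin":0}
    - {"gripper":0,"dx":0,"dy":0,"dz":0,"spin":0}
    - {"gripper":0,"dx":0,"dy":0,"dz":0,"spin":0}
    - {"gripper":0,"dx":0,"dy":0,"dz":0,"spin":0}
    - {"gripper":0,"dx":0,"dy":0,"dz":0,"spin":0}
    - {"gripper":0,"dx":0,"dy":0,"dz":0,"spin":0}

```text
time: 44.3
ee_pos: [0.5358, 0.0266, 0.0748]
eef_rot: [0.033, 0.962, -0.038, 0.268]
ft_force: [0.4, -4.7, 7.1]
width: 0.0192
```

```bash
python3 -c "
from h import *
st();tip()
a=cams.camera('side')[140:240,210:340]
cv2.imwrite('pics/s13.png',cv2.resize(a[:,:,::-1],None,fx=5,fy=5,interpolation=cv2.INTER_CUBIC))
cv2.imwrite('pics/w13.png',cams.camera('wrist')[:,:,::-1])"
```

```text
t 44.3 pos [0.5358 0.0266 0.0748] x [-0.855  0.042 -0.518] y [ 0.083  0.995 -0.056] z [ 0.513 -0.091 -0.854] j [ 1.063  0.141 -1.354  2.271  0.868  0.474  0.535] F [ 0.43 -4.7   7.12] w 0.0192
tip board [-26.5 -72.4  74.8] z_b [ 0.521 -0.004 -0.854] y_b [-0.084  0.995 -0.056]
```

View pics/s13.png

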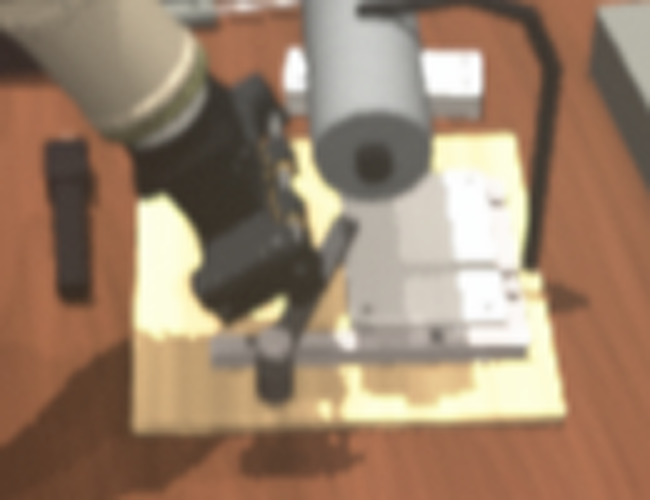

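View pics/w13.png

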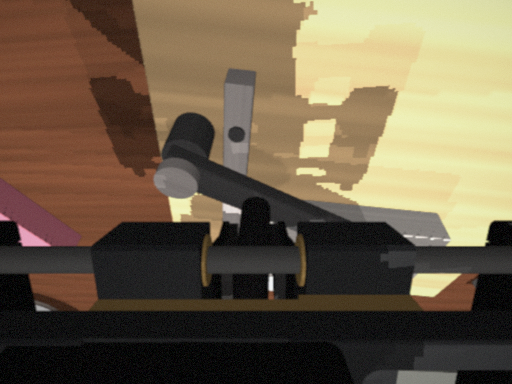

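Run:
```python
from h import *
b=np.load("board.npz");R,t=b["R"],b["t"]
tb=lambda w:np.round((w[:,:2]*1000-t)@R,1)
p=tb(ray("side",[[210+345/5-.5,140+222/5-.5],[210+275/5-.5,140+343/5-.5]],.056));print(p,np.degrees(np.arctan2(p[0,1]+118,p[0,0]+55)))
print(bd(-9,1,-2)/2)
```

```text
[[   0.7    9.5]
 [ -54.1 -111.7]] 66.40127559098626
[ 0.0043   0.00095 -0.0015 ]
```

Emit:
arm_command:
  increments:
    - {"gripper":0,"dx":-0.0015,"dy":-0.001,"dz":0.001,"spin":0}
    - {"gripper":0,"dx":-0.0015,"dy":-0.001,"dz":0.001,"spin":0}
    - {"gripper":0,"dx":-0.0015,"dy":-0.001,"dz":0.001,"spin":0}
    - {"gripper":0,"dx":0,"dy":0,"dz":0,"spin":0}
    - {"gripper":0,"dx":0,"dy":0,"dz":0,"spin":0}
    - {"gripper":0,"dx":0,"dy":0,"dz":0,"spin":0}
    - {"gripper":0,"dx":0,"dy":0,"dz":0,"spin":0}
    - {"gripper":0,"dx":0,"dy":0,"dz":0,"spin":0}

```text
time: 45.4
ee_pos: [0.5404, 0.0235, 0.0743]
eef_rot: [0.032, 0.962, -0.038, 0.267]
ft_force: [-3.0, -3.2, 7.4]
width: 0.0186
```

```bash
python3 -c "
from h import *
st();tip()"
```

```text
t 45.4 pos [0.5404 0.0235 0.0743] x [-0.855  0.042 -0.517] y [ 0.083  0.995 -0.056] z [ 0.512 -0.091 -0.854] j [ 1.048  0.161 -1.335  2.262  0.891  0.482  0.528] F [-2.96 -3.19  7.35] w 0.0186
tip board [-21.5 -74.7  74.3] z_b [ 0.52  -0.004 -0.854] y_b [-0.084  0.995 -0.056]
```

Emit:
arm_command:
  increments:
    - {"gripper":0,"dx":-0.0013,"dy":-0.001,"dz":0.0009,"spin":0}
    - {"gripper":0,"dx":-0.0013,"dy":-0.001,"dz":0.0009,"spin":0}
    - {"gripper":0,"dx":0,"dy":0,"dz":0,"spin":0}
    - {"gripper":0,"dx":0,"dy":0,"dz":0,"spin":0}
    - {"gripper":0,"dx":0,"dy":0,"dz":0,"spin":0}
    - {"gripper":0,"dx":0,"dy":0,"dz":0,"spin":0}
    - {"gripper":0,"dx":0,"dy":0,"dz":0,"spin":0}
    - {"gripper":0,"dx":0,"dy":0,"dz":0,"spin":0}

```text
time: 46.4
ee_pos: [0.5424, 0.0228, 0.0735]
eef_rot: [0.032, 0.963, -0.037, 0.267]
ft_force: [-8.9, 1.6, 6.7]
width: 0.019
```

```bash
python3 -c "
from h import *
st();tip()"
```

```text
t 46.4 pos [0.5424 0.0228 0.0735] x [-0.856  0.041 -0.516] y [ 0.08   0.995 -0.055] z [ 0.511 -0.088 -0.855] j [ 1.04   0.173 -1.326  2.258  0.902  0.486  0.527] F [-8.89  1.62  6.67] w 0.019
tip board [-19.4 -75.1  73.5] z_b [ 0.519 -0.002 -0.855] y_b [-0.086  0.995 -0.055]
```

Emit:
arm_command:
  increments:
    - {"gripper":0,"dx":-0.0013,"dy":-0.0011,"dz":0.0009,"spin":0}
    - {"gripper":0,"dx":-0.0008,"dy":-0.0008,"dz":0.0005,"spin":0}
    - {"gripper":0,"dx":0,"dy":0,"dz":0,"spin":0}
    - {"gripper":0,"dx":0,"dy":0,"dz":0,"spin":0}
    - {"gripper":0,"dx":0,"dy":0,"dz":0,"spin":0}
    - {"gripper":0,"dx":0,"dy":0,"dz":0,"spin":0}
    - {"gripper":0,"dx":0,"dy":0,"dz":0,"spin":0}
    - {"gripper":0,"dx":0,"dy":0,"dz":0,"spin":0}

```text
time: 47.4
ee_pos: [0.5444, 0.0224, 0.0732]
eef_rot: [0.031, 0.963, -0.036, 0.267]
ft_force: [-9.9, 6.9, 3.4]
width: 0.0191
```

```bash
python3 -c "
from h import *
st();tip()
a=cams.camera('side')[140:240,210:340]
cv2.imwrite('pics/s14.png',cv2.resize(a[:,:,::-1],None,fx=5,fy=5,interpolation=cv2.INTER_CUBIC))"
```

```text
t 47.4 pos [0.5444 0.0224 0.0732] x [-0.856  0.04  -0.515] y [ 0.078  0.996 -0.053] z [ 0.511 -0.086 -0.855] j [ 1.036  0.181 -1.32   2.254  0.909  0.487  0.528] F [-9.89  6.85  3.37] w 0.0191
tip board [-17.3 -75.2  73.2] z_b [ 0.518  0.001 -0.855] y_b [-0.089  0.995 -0.053]
```

View pics/s14.png

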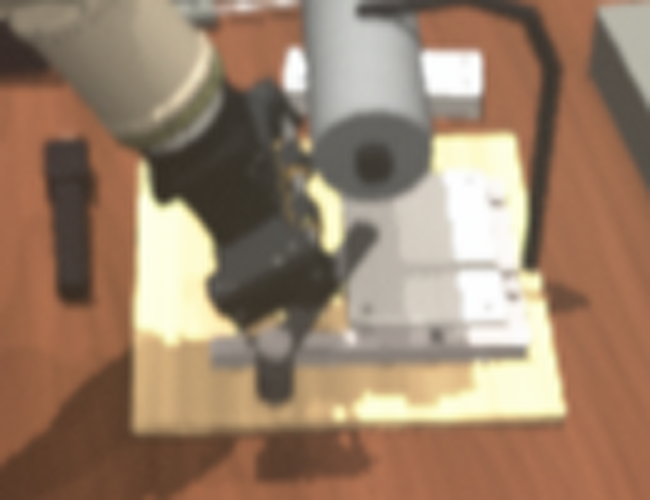

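Run:
```python
from h import *
b=np.load("board.npz");R,t=b["R"],b["t"]
tb=lambda w:np.round((w[:,:2]*1000-t)@R,1)
p=tb(ray("side",[[210+366/5-.5,140+226/5-.5]],.056));print(p,np.degrees(np.arctan2(p[0,1]+118,p[0,0]+55)))
for th in(58,60,62,66):
    a=np.radians(th);print(th,((proj("side",np.r_[R@np.array([-55+145*np.cos(a),-118+145*np.sin(a)])+t,56]/1000)-[210,140]+.5)*5).round())
print(bd(-70,0,20)/5,bd(-20,0,40))
```

```text
[[15.8  4.6]] 59.994091900692304
58 [[374. 225.]]
60 [[368. 223.]]
62 [[362. 221.]]
66 [[349. 217.]]
[ 0.00984  0.00102 -0.01068] [-0.0036 -0.0004 -0.0446]
```

Emit:
arm_command:
  increments:
    - {"gripper":60,"dx":0,"dy":0,"dz":0,"spin":0}
    - {"gripper":60,"dx":0,"dy":0,"dz":0,"spin":0}
    - {"gripper":60,"dx":0,"dy":0,"dz":0,"spin":0}
    - {"gripper":60,"dx":0,"dy":0,"dz":0,"spin":0}
    - {"gripper":60,"dx":0.001,"dy":0,"dz":-0.015,"spin":0}
    - {"gripper":60,"dx":0.002,"dy":0,"dz":-0.02,"spin":0}
    - {"gripper":60,"dx":0.002,"dy":0,"dz":-0.02,"spin":0}
    - {"gripper":60,"dx":0.002,"dy":0,"dz":-0.02,"spin":0}

```text
time: 48.45
ee_pos: [0.5041, 0.021, 0.1159]
eef_rot: [0.033, 0.965, -0.042, 0.255]
ft_force: [-1.0, -0.6, -2.4]
width: 0.0522
```

```bash
python3 -c "
from h import *
st();tip();print(bd(-40,0,40)/4)
cv2.imwrite('pics/w15.png',cams.camera('wrist')[:,:,::-1])
a=cams.camera('side')[140:240,210:340]
cv2.imwrite('pics/s15.png',cv2.resize(a[:,:,::-1],None,fx=5,fy=5,interpolation=cv2.INTER_CUBIC))"
```

```text
t 48.45 pos [0.5041 0.021  0.1159] x [-0.868  0.042 -0.495] y [ 0.085  0.994 -0.065] z [ 0.49  -0.098 -0.866] j [ 0.96  -0.221 -1.138  2.287  0.007  0.463  1.279] F [-1.02 -0.56 -2.37] w 0.0522
tip board [-56.9 -83.3 115.9] z_b [ 0.499 -0.015 -0.866] y_b [-0.081  0.995 -0.065]
[ 0.003675  0.000175 -0.01365 ]
```

View pics/s15.png

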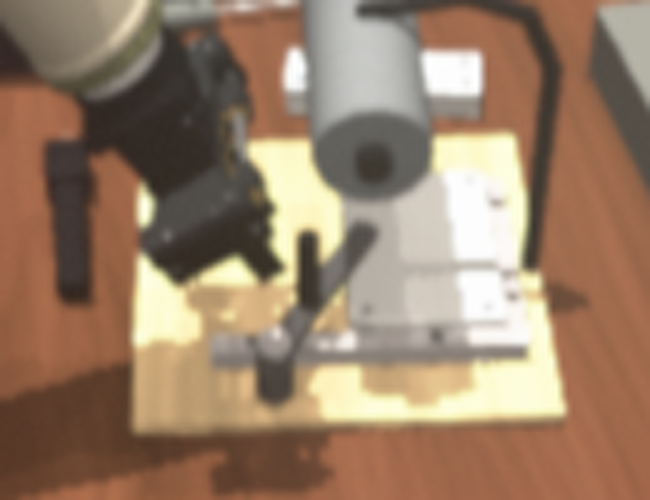

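View pics/w15.png

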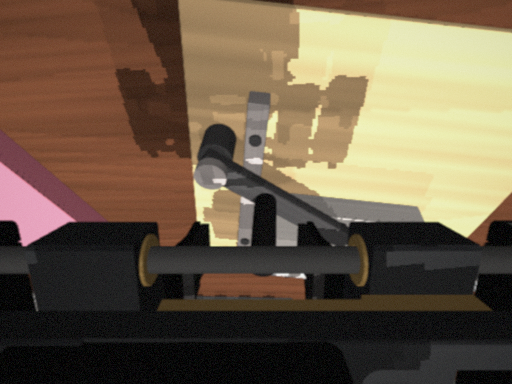

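Emit:
arm_command:
  increments:
    - {"gripper":60,"dx":0.002,"dy":0.0002,"dz":-0.02,"spin":0}
    - {"gripper":60,"dx":0.002,"dy":0.0002,"dz":-0.02,"spin":0}
    - {"gripper":60,"dx":-0.01,"dy":0,"dz":-0.03,"spin":0}
    - {"gripper":60,"dx":-0.01,"dy":0,"dz":-0.03,"spin":0}
    - {"gripper":60,"dx":-0.01,"dy":0,"dz":-0.03,"spin":0}
    - {"gripper":60,"dx":-0.01,"dy":0,"dz":-0.03,"spin":0}
    - {"gripper":60,"dx":0,"dy":0,"dz":0,"spin":0}
    - {"gripper":60,"dx":0,"dy":0,"dz":0,"spin":0}

```text
time: 49.55
ee_pos: [0.4573, 0.0362, 0.2705]
eef_rot: [0.032, 0.966, -0.043, 0.254]
ft_force: [0.4, 0.7, -1.0]
width: 0.0519
```

```bash
python3 -c "
from h import *
st();tip()
a=cams.camera('side');b=cams.camera('top')
cv2.imwrite('pics/side16.png',a[:,:,::-1]);cv2.imwrite('pics/top16.png',b[:,:,::-1])
cv2.imwrite('pics/s16.png',cv2.resize(a[140:240,210:340][:,:,::-1],None,fx=6,fy=6,interpolation=cv2.INTER_CUBIC))"
```

```text
t 49.55 pos [0.4573 0.0362 0.2705] x [-0.869  0.04  -0.494] y [ 0.083  0.994 -0.066] z [ 0.488 -0.099 -0.867] j [ 0.471 -0.492 -0.614  2.164 -0.131  0.894  1.406] F [ 0.4   0.69 -0.96] w 0.0519
tip board [-105.5  -76.   270.5] z_b [ 0.498 -0.016 -0.867] y_b [-0.083  0.994 -0.066]
```

View pics/s16.png

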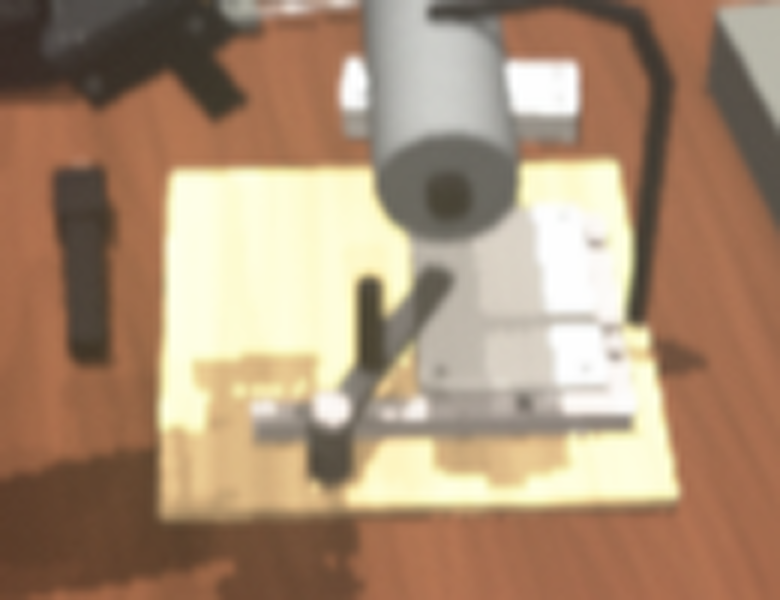

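View pics/top16.png

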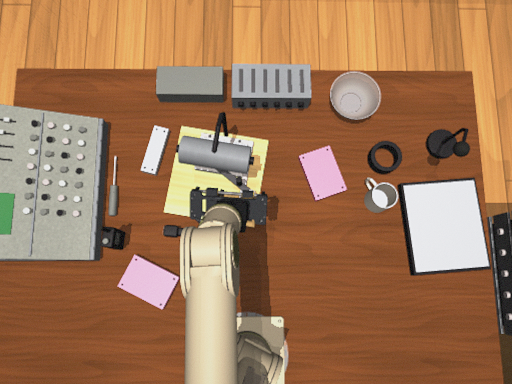

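View pics/side16.png

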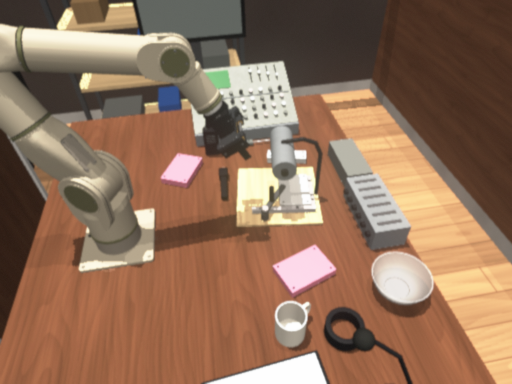

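Run:
```python
from h import *
b=np.load("board.npz");R,t=b["R"],b["t"]
tb=lambda w:np.round((w[:,:2]*1000-t)@R,1)
S=lambda p:np.array(p,float)/6-.5+[210,140]
print(tb(ray("side",S([[420,388],[608,386],[412,240]]),.04)))
```

```text
[[ -0.3 -79. ]
 [110.2 -81.3]
 [  1.9  51.6]]
```

The panel corners measure (0,−79) and (110,−81) mm, so it is seated within reading error. The hold-down arm points at 60°, which is its end stop. The gripper is clear, so I'm handing in.

```bash
python3 -c "
from h import *
print(job.close_job())"
```

```text
the job is handed in; nothing more can be done
None
```

The panel is seated against both steel stops and the hold-down arm is swung over it to its end stop. I handed the job in at about 50 s of the 67 s allowed, with the gripper clear of everything.

**How it was done:** The moves have no tilt, so I got about 30–45° of tool lean by driving the arm against its joint limits. I pushed the panel to the rear stop, then to the side stop, and repeated both pushes to square it. Then I gripped the black post and swung the hold-down arm round.

**Panel check:**
- The rear stop took 13–14.5 N with the tip stopping at the same place all three times, and the side stop took 7–8 N.
- The last side view puts the right-hand corners at board (0, −79) and (110, −81) mm, against the ideal (0, −80) and (110, −80). A third point on the near edge, at (2, 52), is within reading error, so about 1–2 mm or 1° is as fine as I could see.

**Hold-down check:** The arm points at 60° in the side view, which is q ≈ 2.44, its end stop. It resisted with about 12 N at the end and stayed put after release.

**Things that did not go cleanly:**
- The arm stalled at joint limits several times. During the swing the wrist read up to about 22 N vertically while the post was gripped, so I let go and gripped it again.
- Clearance to the lamp was estimated from geometry, about 10 mm or more. I saw no sign of contact in the force readings or pictures, but I did not measure it directly.
- I checked the bystanders only by eye in the last top and side pictures, and they look unmoved.

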